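# Change over the pots on the workshop warming plate

## Task

Change over the pots on the warming plate: first pull the heat lever back to its off stop, then slide the tall pot from the heated middle ring onto the empty parking ring, then slide the low pot onto the heated ring, and last move the lever up so that it lines up with the brass pointer. The pots are slid along the plate, never lifted or tipped, and end centred in their rings. Whenever it suits you, lay every wooden stirring paddle flat and crosswise over both rails of the raised rack, side by side, and leave the pointer and everything else on the bench where it is.

Things in the scene. Friction and masses are not known exactly. Their poses are not given: they have to be found in the camera images.
- hob: (all sizes in mm) low electric warming plate with a flat, smooth black top, 200 (its x) by 420 (its y), top 40 above the bench; origin centre of its underside. Fixed. Three rings are printed flush in a row along its y, 140 apart.
- hot_ring: the heated ring: the middle one, printed as several concentric white circles, outer diameter 120; origin its centre, on the plate's top
- free_ring: the parking ring that is empty at the start: one plain white circle, diameter 120, at one end of the plate (left or right varies); origin its centre, on the plate's top
- start_ring: the other parking ring, at the other end, on which the low pot starts; like the empty one
- tall_pot: tall saucepan, 85 high, diameter 90, with a straight wooden handle 16 wide and 14 thick that leaves the side along the pot's own -x (roughly towards the robot) and runs from 45 to 156 from the pot's axis, its mid-line 55 above the pot's underside; aluminium, closed lid (fixed on), with a 20 wide, 16 high wooden knob on top. About 0.4 to 0.8 kg. Origin: centre of the underside, z up.
- low_pot: low saucepan, 55 high, diameter 90, with a straight wooden handle 16 wide and 14 thick that leaves the side along the pot's own -x (roughly towards the robot) and runs from 45 to 156 from the pot's axis, its mid-line 40 above the pot's underside; aluminium, closed lid (fixed on), no knob. About 0.4 to 0.8 kg. Origin: centre of the underside, z up.
- control: grey control box 110 (x) by 56 (y) by 46 high on the bench, carrying the heat lever; its -x points roughly to the robot; origin centre of its underside. Fixed.
- lever (a joint): heat lever, hinged about the control box's y axis, rad: 0 = off, at the stop, leaning 0.7 rad from upright towards the box's -x (the robot); 0.7 = upright; 1.4 = the other stop, leaning to the box's +x. Stays where it is left (about 1.2 N at the knob moves it)
- pointer (a joint): brass index pointer beside the lever (on the box's +y side), 42 long, about the same hinge line, same zero and sense as the lever: lever and pointer are lined up when the two values are equal. Very stiff; leave it alone
- lever_hinge (a point): point on the lever's hinge line, in its middle, 55 above the bench
- lever_knob (a point): centre of the lever's black grip, a cylinder 20 in diameter and 26 long lying along the hinge direction, 85 from the hinge line
- pointer_tip (a point): tip of the brass pointer, 42 from the hinge line and 31 from the lever's mid-plane to the box's +y side
- rack: raised wooden rack: two level rails 250 long (its y), 12 wide, 70 apart centre to centre (at its x = -35 and +35), tops 50 above the bench, on two end boards 12 thick (at its y = -115 and +115) whose tops are 36 above the bench; open between the rails. Origin: at bench level under its middle. Fixed.
- paddle1: flat wooden stirring paddle, 130 long, 16 thick, 40 g: handle 85 long and 20 wide (its x from -65 to +20), blade 45 long and 32 wide (x from +20 to +65); origin in the middle of its length, width and thickness. Both faces alike. Two to four paddles are present
- paddle2: flat wooden stirring paddle, 130 long, 16 thick, 40 g: handle 85 long and 20 wide (its x from -65 to +20), blade 45 long and 32 wide (x from +20 to +65); origin in the middle of its length, width and thickness. Both faces alike. Two to four paddles are present
- paddle3: flat wooden stirring paddle, 130 long, 16 thick, 40 g: handle 85 long and 20 wide (its x from -65 to +20), blade 45 long and 32 wide (x from +20 to +65); origin in the middle of its length, width and thickness. Both faces alike. Two to four paddles are present
- paddle4: flat wooden stirring paddle, 130 long, 16 thick, 40 g: handle 85 long and 20 wide (its x from -65 to +20), blade 45 long and 32 wide (x from +20 to +65); origin in the middle of its length, width and thickness. Both faces alike. Two to four paddles are present
- spool: wooden thread spool 36 wide, 32 high; bystander, to be left where it is
- dye: small bottle 40 wide, 95 high; bystander, to be left where it is
- jar: jar 68 wide, 80 high; bystander, to be left where it is
- mug: white mug 76 wide, 90 high; bystander, to be left where it is
- tape: grey square tape measure 60 by 60 by 32; bystander, to be left where it is
- tin: small tin 60 wide, 45 high; bystander, to be left where it is
Mind the look-alikes: they are no part of the job. Leave any white look-alike of the paddle4 alone.

How it is judged (in metres and radians):
On the way, in this order (a step that is already met when the one before it is completed fails the run):
1. the heat lever is at its off stop (value of joint lever below 0.1 rad), for 0.2 s.
2. the tall pot stands in the empty parking ring (horizontal distance between tall_pot and free_ring below 0.015 m), for 0.2 s.
3. the low pot stands in the heated ring (horizontal distance between low_pot and hot_ring below 0.015 m), for 0.2 s.
4. the lever lines up with the pointer (angle between the z axis of lever_knob and the z axis of pointer_tip, either way round below 0.1 rad), for 0.2 s.
At the end, for the whole second after the job is handed in: Tall pot flat within 15 mm of the once-empty ring's centre, low pot within 15 mm of the heated ring's; lever within 0.1 rad of the pointer; each paddle level on both rails: middle within 27 mm of the mid-line and 120 mm along, 0.45 rad of square, at rest, none stacked (horizontal distance between tall_pot and free_ring below 0.015 m and horizontal distance between low_pot and hot_ring below 0.015 m and angle between the z axis of lever_knob and the z axis of pointer_tip, either way round below 0.1 rad and z of tall_pot in the frame of hob between 0.036 and 0.045 m and angle between each of tall_pot, low_pot's own z axis and vertical below 0.06 rad and linear speed of each of tall_pot, low_pot below 0.01 m/s and z of low_pot in the frame of hob between 0.036 and 0.045 m and x of paddle1 in the frame of rack between -0.027 and 0.027 m and y of paddle1 in the frame of rack between -0.12 and 0.12 m and z of paddle1 in the frame of rack between 0.053 and 0.064 m and (angle between paddle1's own z axis and vertical below 0.1 rad or angle between paddle1's own z axis and vertical above 3.04 rad) and angle between the x axis of each of paddle1, paddle2, paddle3, paddle4 and the x axis of rack, either way round below 0.45 rad and linear speed of each of paddle1, paddle2, paddle3, paddle4 below 0.02 m/s and x of paddle2 in the frame of rack between -0.027 and 0.027 m and y of paddle2 in the frame of rack between -0.12 and 0.12 m and z of paddle2 in the frame of rack between 0.053 and 0.064 m and (angle between paddle2's own z axis and vertical below 0.1 rad or angle between paddle2's own z axis and vertical above 3.04 rad) and x of paddle3 in the frame of rack between -0.027 and 0.027 m and y of paddle3 in the frame of rack between -0.12 and 0.12 m and z of paddle3 in the frame of rack between 0.053 and 0.064 m and (angle between paddle3's own z axis and vertical below 0.1 rad or angle between paddle3's own z axis and vertical above 3.04 rad) and x of paddle4 in the frame of rack between -0.027 and 0.027 m and y of paddle4 in the frame of rack between -0.12 and 0.12 m and z of paddle4 in the frame of rack between 0.053 and 0.064 m and (angle between paddle4's own z axis and vertical below 0.1 rad or angle between paddle4's own z axis and vertical above 3.04 rad)); the robot touches nothing.
It fails at once if a pot is lifted or pushed off the plate (z of any of tall_pot, low_pot in the frame of hob above 0.055 m or z of any of tall_pot, low_pot in the frame of hob below 0.025 m).
It fails at once if a pot is tipped by more than about 20 degrees (angle between any of tall_pot, low_pot's own z axis and vertical above 0.35 rad).
It fails at once if a bystander is pushed more than 3 cm (distance of any of spool, dye, jar, mug, tape, tin from where it was at the start of the episode above 0.03 m).
It fails at once if the index pointer is moved (distance of pointer_tip from where it was at the start of the episode above 0.006 m).
Of paddle1, paddle2, paddle3, paddle4 only 2 to 4 are there at a start; the rules pass over those that are not, and their reading is None.
At some moment in a run one of tall_pot, low_pot may be knocked a few centimetres aside while the robot is not near it.
Once in a run the grip may slacken for a moment while it holds something.
It also fails if it takes over 210 s, if anything falls off the work surface, if the arm or the gripper's body presses on something with over 40 N, if the wrist force passes 120 N, or if a joint passes its speed limit or range.

## Robot

A 6-joint arm with a two-finger parallel gripper is mounted at the origin on the work surface. World frame = base frame: x ahead of the robot, y to its left, z up, the work surface at z = 0. Lengths are in mm, angles in rad, forces in N, time in s.
With the tool pointing down it reaches from about 400 to 925 mm from the base axis. Payload 3.4 kg.
Tool frame: the origin (TCP) lies between the finger pads; the fingertips stand 25 mm ahead of it and the grasp point (between the pads) lies 6 mm ahead of it (bot.tip_extent is the distance from the TCP to the fingertips, in mm); z points along the fingers, y is the line along which they close (so a half turn about z gives the same grasp; the last joint's range is limited). The gripper opens to 85 mm and grips with 20 to 120 N. Pads are 22 mm wide; open, the fingers measure 114 mm over their backs; the gripper's body (76 mm by 85 mm) begins 54 mm behind the grasp point. The pads swing forward as they close: fully open they stand 13 mm farther back than shut.
Start: joints at [-1.315, 0.307, 1.506, -0, 1.328, -0.073], TCP at [185.648, -544.211, 256.305] pointing down, gripper open.
Joint ranges: [-3.12, 3.12], [-1.05, 2.28], [0.14, 2.33], [-1.42, 4.57], [0.1, 2.73], [-2.68, 2.68]. Speed limits (rad/s): [2.57, 2.57, 3.14, 3.14, 3.14, 3.14].

## Interface

Orientations are given as a 3x3 rotation matrix whose columns are the frame's x, y, z axes.
In Python, from bench import bot gives the robot as it stands.
- The arm moves only by the tool apply_moves, never from a script. Its argument "deltas" is a list of rows, each a list of 4 numbers: the shift along the tool's x, y, z in units of 30 mm (1.0 is 30 mm), then the turn about the tool's z in units of 6 degrees (1.0 is 6 degrees). A call has 1 to 12 rows; each row shifts and turns the commanded pose from where the row before left it, along the tool's axes as they then stand; what a row does not reach is not made up. A row lasts 1/10 s, in which the tool goes at most 50 mm and 8.59 degrees, less where a joint would pass 70% of its speed; a pose out of reach is approached as far as the arm can. A call is refused whole if a number of a shift passes 1 or a number of a turn 1, either way. A call with a gripper value outside its range is refused whole. "grip" is the finger opening in mm, from 0 to 85.4, set as the call begins (left out, the last holds). The fingers move at their own pace and stop on an object; the grip force is fixed at half the most. Time passes only in rows, so rows that do not move let the fingers close. It gives the time, the measured TCP pose, the force, the opening and the grip force at its end, in the units of the state.
- bot.state(): the state, without advancing time (a new reading comes with each control period).
- bot.grab_frame(name): name is "scene" or "top" or "wrist"; returns the picture (400x640x3 uint8, red, green, blue); there is no depth.
- bot.camera_info(name): a dict with "mtx" (3x3 intrinsics, pixels), "dist_coeffs" ([k1, k2, p1, p2, k3] as OpenCV has them; the pictures are not rectified), "extrinsics" (4x4, takes a point from world to camera coordinates). Camera axes: x right, y down, z forward; pixel columns grow to the right and rows downward; lengths in mm; the calibration is good to about 2 mm. A picture is of the moment at which its call begins: read the wrist's pose just before it. camera_info takes no time and is no camera call; for the wrist camera it gives the pose at the moment of the call.
- bot.sign_off(): hands the job in; it is judged then, once.
The state is a dict: "time": time; "q": joint angles; "joint_velocities": joint speeds; "tau": joint torques, N m; "eef_pos": TCP position; "tcp_rot": TCP orientation; "ft_force": force on the tool from outside, world axes, zero at the start; "ft_torque": the same for the moment, N m; "grip_width": opening from 0.0 (shut) to 1.0 (fully open); "gripper_force": force on a finger pad.
Only numpy, scipy, OpenCV 4.12 (cv2) and the standard library are available. Lean on these libraries where they do the work, as an engineer would, in place of code of your own. Each camera call takes 0.05 s, during which the arm holds its last target. There are 200 camera calls.

## Working session

There is one attempt and no reset: what is moved stays moved. The work goes in short steps, Python scripts to look and compute and a tool call to move; the robot and the scene stay as the last step left them, time stands still between calls to the robot, and variables do not carry over. Pictures are saved under pics/ and viewed, at most 15 in all, crops included, and the job is handed in when it is done.

Besides the shell and the picture viewer there is one more tool, called after "Call:" as name(argument=value, ...) on one line, values as JSON. apply_moves: Moves the arm, as the interface text tells. Its arguments: {"type":"object","properties":{"deltas":{"type":"array","items":{"type":"array","items":{"type":"number"}}},"grip":{"type":"number"}},"required":["deltas"]}

```bash
mkdir -p pics; ls; cat > h.py <<'E'
import numpy as np, cv2
from bench import bot
def grab(n,f=None):
    ci=bot.camera_info(n); im=bot.grab_frame(n)
    if f: cv2.imwrite('pics/'+f,im[:,:,::-1])
    return im,ci
def ray(ci,uv):
    K=np.array(ci['mtx'],float);d=np.array(ci['dist_coeffs'],float);T=np.array(ci['extrinsics'],float)
    p=cv2.undistortPoints(np.array(uv,float).reshape(-1,1,2),K,d).reshape(-1,2)
    R=T[:3,:3];c=-R.T@T[:3,3]
    return c,np.c_[p,np.ones(len(p))]@R
def onz(ci,uv,z):
    c,d=ray(ci,uv); return c+d*((z-c[2])/d[:,2])[:,None]
def proj(ci,P):
    T=np.array(ci['extrinsics'],float)
    r=cv2.Rodrigues(T[:3,:3])[0]
    return cv2.projectPoints(np.array(P,float).reshape(-1,1,3),r,T[:3,3],np.array(ci['mtx'],float),np.array(ci['dist_coeffs'],float))[0].reshape(-1,2)
def delta(x,y,z,st=None):
    s=st or bot.state(); R=np.array(s['tcp_rot']); return R.T@(np.array([x,y,z])-np.array(s['eef_pos']))/30
E
python3 - <<'E'
from h import *
for n in('scene','top','wrist'):
    im,ci=grab(n,n+'0.png'); T=np.array(ci['extrinsics']); print(n,(-T[:3,:3].T@T[:3,3]).round(),T[2,:3].round(2))
s=bot.state(); print(s)
E
```

```text
pics
scene [1153.  844.  960.] [-0.45 -0.62 -0.64]
top [ 467.   -2. 1456.] [ 0.06 -0.02 -1.  ]
wrist [ 258. -518.  372.] [-0.29 -0.1  -0.95]
{'time': 0.15, 'q': array([-1.31552576e+00,  3.07393563e-01,  1.50737914e+00, -1.24631891e-05,
        1.32840185e+00, -7.34904611e-02]), 'joint_velocities': array([-0.00069907, -0.00026945, -0.00262893, -0.00080724, -0.0006276 ,
        0.00087827]), 'tau': array([ 7.87372956e-04, -4.57975709e+01, -2.52218395e+01, -1.33909662e-04,
        8.43235175e-03,  1.71235672e-05]), 'eef_pos': array([ 185.50273778, -543.72986301,  255.59477774]), 'tcp_rot': array([[ 9.46442151e-01,  3.22873172e-01, -4.11149118e-04],
       [ 3.22873417e-01, -9.46440924e-01,  1.52758803e-03],
       [ 1.04088840e-04, -1.57852282e-03, -9.99998749e-01]]), 'ft_force': array([0.03286361, 0.0482265 , 0.40632684]), 'ft_torque': array([-0.02150311, -0.00534264, -0.01607596]), 'gripper_force': 0.0, 'grip_width': 0.9972771218141742}
```

View pics/top0.png

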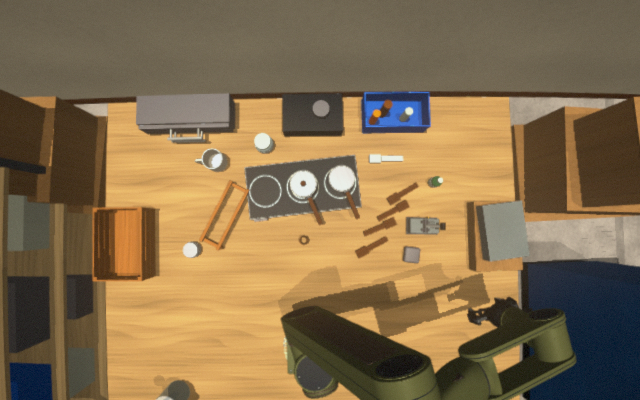

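View pics/scene0.png

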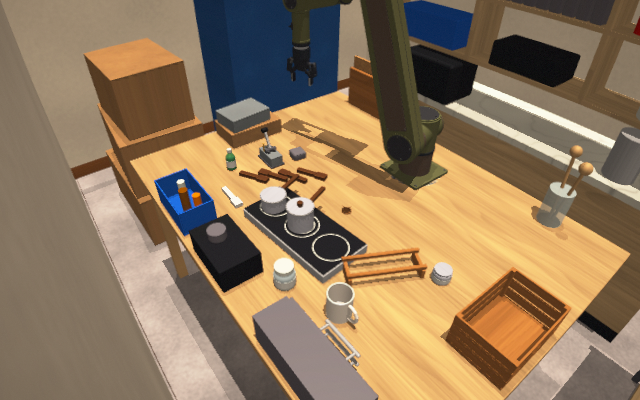

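The top view shows the hob at (303,188): empty ring (265,191), tall pot (303,185) and low pot (341,180). The rack is at (224,215), and the control box at (425,226) has the lever leaning right. Four brown paddles lie near (403,192), (393,210), (380,228) and (371,246), with the white look-alike at (386,158).

```bash
python3 - <<'E'
from h import *
im=cv2.imread('pics/top0.png'); c=cv2.resize(im[145:265,190:450],None,fx=3.07,fy=3.07,interpolation=cv2.INTER_CUBIC); 
sc=cv2.imread('pics/scene0.png'); d=cv2.resize(sc[120:200,200:320],None,fx=3,fy=3,interpolation=cv2.INTER_CUBIC)
o=np.zeros((600,800,3),np.uint8); o[:c.shape[0],:c.shape[1]]=c[:,:800]; o[368:368+232,:360]=d[:232]
cv2.imwrite('pics/c1.png',o)
ci=bot.camera_info('top'); print(ci['mtx'])
hsv=cv2.cvtColor(im,cv2.COLOR_BGR2HSV)
g=lambda uv,z:onz(ci,uv,z).round(0).tolist()
# paddles
m=((im[:,:,2]<140)&(im[:,:,2]>im[:,:,0]+30)).astype(np.uint8); m[:,:350]=0;m[:,:355]=0;m[175:262]*=1; m[:175]=0;m[262:]=0;m[:,432:]=0
n,l,st,cc=cv2.connectedComponentsWithStats(m)
for i in range(1,n):
    if st[i,4]<40: continue
    ys,xs=np.nonzero(l==i); pts=np.c_[xs,ys].astype(float)
    W=onz(ci,pts,12)[:,:2]; mu=W.mean(0);u,s,v=np.linalg.svd(W-mu,full_matrices=False);p=(W-mu)@v[0]; q=(W-mu)@v[1]
    print('pad',st[i],mu.round(),v[0].round(2),p.min().round(),p.max().round(),'ctr',(mu+v[0]*(p.min()+p.max())/2).round())
print('rack posts', g([[237,182],[246,187],[202,243],[217,249]],50))
print('hob corners', g([[245,168],[355,157],[251,220],[361,207]],40))
print('ring',g([[265,191]],40),'pots',g([[303,185]],85),g([[341,179.5]],55))
E
```

```text
[[382.52240116   0.         318.4148348 ]
 [  0.         382.52240116 199.15238876]
 [  0.           0.           1.        ]]
pad [387 183  31  22 167] [ 565. -338.] [-0.49  0.87] -73.0 54.0 ctr [ 570. -346.]
pad [377 200  31  20 172] [ 507. -313.] [-0.45  0.89] -54.0 71.0 ctr [ 503. -305.]
pad [363 218  33  17 175] [ 446. -260.] [ 0.36 -0.93] -71.0 55.0 ctr [ 443. -253.]
pad [356 237  31  20 187] [ 367. -215.] [-0.45  0.89] -71.0 56.0 ctr [ 371. -222.]
rack posts [[618.0, 274.0, 50.0], [599.0, 240.0, 50.0], [396.0, 405.0, 50.0], [373.0, 349.0, 50.0]]
hob corners [[671.0, 245.0, 40.0], [705.0, -166.0, 40.0], [477.0, 225.0, 40.0], [518.0, -183.0, 40.0]]
ring [[584.0, 172.0, 40.0]] pots [[599.0, 29.0, 85.0]] [[620.0, -110.0, 55.0]]
```

View pics/c1.png

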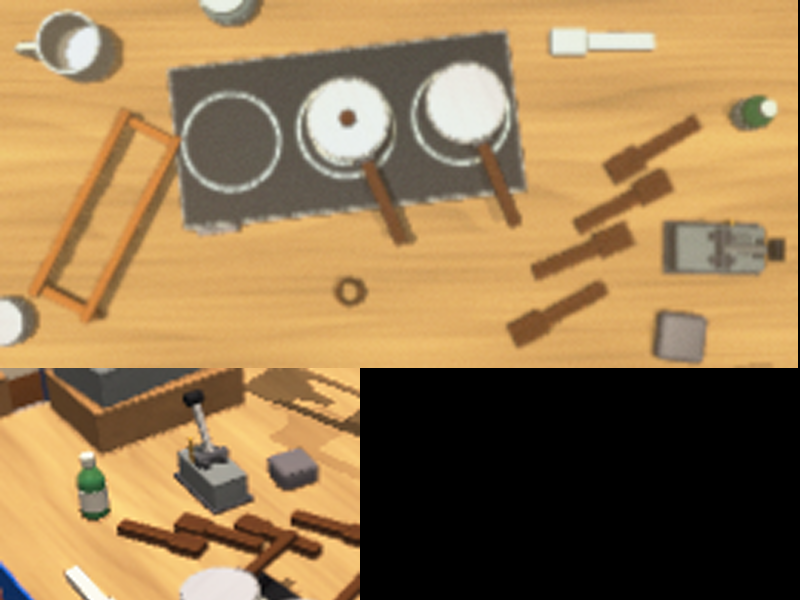

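The zoomed view shows the control box at crop (720,247). The lever knob at (776,250) leans to world −y, away from the robot. The four paddles and the rack rails are clear to see. Next I'll work out the lever position and move there.

```bash
python3 - <<'E'
from h import *
ci=bot.camera_info('top')
c=lambda pts:[(x/3.07+190,y/3.07+145) for x,y in pts]
print('box corners',onz(ci,c([(664,222),(664,272),(765,224),(768,268)]),46).round())
print('knob',onz(ci,c([(776,250)]),118).round())
print('rack',onz(ci,c([(127,112),(178,142),(35,291),(88,319)]),50).round())
print(bot.camera_info('wrist')['mtx'])
print(delta(440,-330,250))
E
```

```text
box corners [[ 476. -351.   46.]
 [ 416. -349.   46.]
 [ 471. -475.   46.]
 [ 417. -477.   46.]]
knob [[ 440. -463.  118.]]
rack [[621. 294.  50.]
 [583. 233.  50.]
 [408. 407.  50.]
 [374. 343.  50.]]
[[294.08237046   0.         317.41849269]
 [  0.         294.08237046 196.73644385]
 [  0.           0.           1.        ]]
[10.32913484 -4.00345064  0.19388752]
```

Call:
apply_moves(deltas=[[0.95,-0.2,0,0],[0.95,-0.2,0,0],[0.95,-0.2,0,0],[0.95,-0.2,0,0],[0.95,-0.2,0,0],[0.95,-0.2,0,0],[0.95,-0.2,0,0],[0.95,-0.2,0,0],[0.9,-0.2,0,0],[0,0,0,1],[0,0,0,1],[0,0,0,1]], grip=50)

```text
time: 1.35
eef_pos: [409.8, -410.2, 255.9]
tcp_rot: [[1.0, 0.011, -0.001], [0.011, -1.0, 0.001], [-0.001, -0.001, -1.0]]
ft_force: [-0.3, 0.2, -0.3]
grip_width: 0.585
gripper_force: 0.0
```

```bash
python3 - <<'E'
from h import *
im,ci=grab('wrist','w1.png'); np.save('w1.npy',ci['extrinsics']); s=bot.state(); print(s['eef_pos'],s['tcp_rot'].round(3))
E
```

```text
[ 409.62834236 -410.31521467  255.88487058] [[ 1.     0.007 -0.001]
 [ 0.007 -1.     0.001]
 [-0.001 -0.001 -1.   ]]
```

View pics/w1.png

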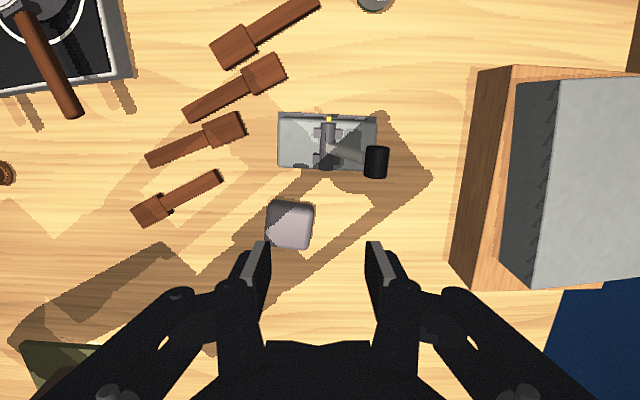

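The wrist view shows the control box spanning (278..377, 113..170), the lever knob at (376,162), and the brass pointer at about (329,118), close to upright. The paddles are sharp at upper left.

```bash
python3 - <<'E'
from h import *
im=cv2.imread('pics/w1.png'); ci=bot.camera_info('wrist')
d=cv2.resize(im[95:195,260:400],None,fx=5.6,fy=5.6,interpolation=cv2.INTER_CUBIC); cv2.imwrite('pics/w1c.png',d)
c,_=ray(ci,[[0,0]]); print('cam',c)
h=cv2.cvtColor(im,cv2.COLOR_BGR2HSV)[100:180,270:390]
m=(h[:,:,0]>18)&(h[:,:,0]<32)&(h[:,:,1]>150)&(h[:,:,2]>130)
ys,xs=np.nonzero(m); print(np.c_[xs+270,ys+100].tolist())
print('box top',onz(ci,[[278,113],[377,117],[278,167],[375,171]],46).round(1))
print('knob',onz(ci,[[376,162]],120).round(1))
# paddles
m=((im[:,:,2]<190)&(im[:,:,2].astype(int)>im[:,:,0].astype(int)*2)&(im[:,:,1]<100)).astype(np.uint8); m[230:]=0;m[:,:128]=0;m[:,325:]=0
n,l,st,cc=cv2.connectedComponentsWithStats(m)
for i in range(1,n):
    if st[i,4]<300: continue
    print(st[i]); ys,xs=np.nonzero(l==i); W=onz(ci,np.c_[xs,ys],16)[:,:2].astype(np.float32)
    (rc,sz,a)=cv2.minAreaRect(W); b=cv2.boxPoints((rc,sz,a)); e=b[1]-b[0] if np.linalg.norm(b[1]-b[0])>np.linalg.norm(b[2]-b[1]) else b[2]-b[1]
    print(' pad ctr',np.round(rc,1),np.round(sz,1),'yaw deg',np.degrees(np.arctan2(e[1],e[0])).round(1))
E
```

```text
cam [ 486.27689681 -408.9980526   372.77820208]
[[327, 116]]
box top [[ 476.9 -366.2   46. ]
 [ 473.5 -473.    46. ]
 [ 417.7 -364.4   46. ]
 [ 413.9 -474.5   46. ]]
knob [[ 438.3 -460.   120. ]]
[ 209    0  112   71 2797]
 pad ctr [ 567.4 -350.3] [ 34.7 128. ] yaw deg -60.2
[ 182   52  106   72 2500]
 pad ctr [ 500.2 -309.2] [ 33.6 129.6] yaw deg -63.6
[ 144  111  103   58 2096]
 pad ctr [ 441.8 -257.7] [ 31.6 133.2] yaw deg -69.0
[ 130  169   93   59 1767]
 pad ctr [ 370.7 -227.3] [ 31.4 134.9] yaw deg -63.8
```

View pics/w1c.png

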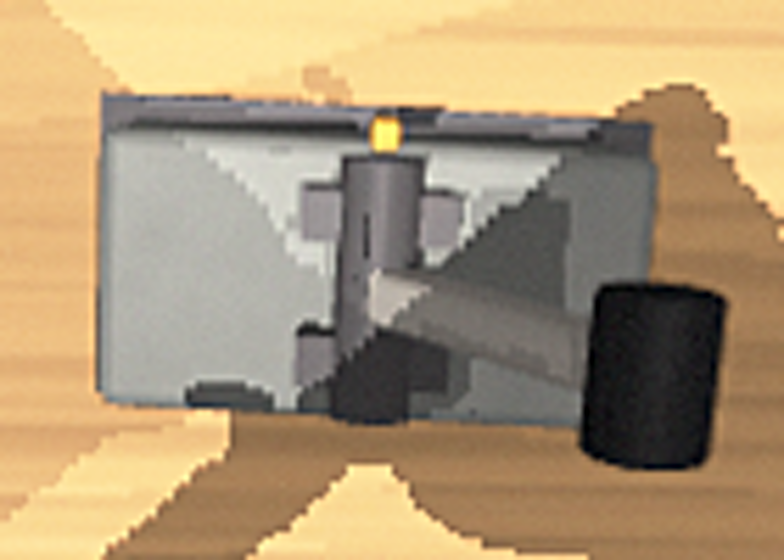

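```bash
python3 - <<'E'
from h import *
ci=bot.camera_info('wrist')
f=lambda x,y:(260+x/5.6-.4,95+y/5.6-.4)
for z in(50,55,62): print('barrel ends',z,onz(ci,[f(382,160),f(368,415)],z).round(1).tolist())
for z in(85,90,95,97): print('ptr',z,onz(ci,[f(386,133)],z).round(1).tolist())
for z in(110,115,120,125): print('knob',z,onz(ci,[f(654,375)],z).round(1).tolist())
print('boxedge',onz(ci,[f(103,125),f(655,150),f(100,400),f(650,425)],46).round(1).tolist())
print(delta(440,-460,133))
E
```

```text
barrel ends 50 [[466.7, -419.8, 50.0], [417.0, -417.9, 50.0]]
barrel ends 55 [[467.0, -419.6, 55.0], [418.1, -417.7, 55.0]]
barrel ends 62 [[467.4, -419.4, 62.0], [419.6, -417.5, 62.0]]
ptr 85 [[473.3, -419.2, 85.0]]
ptr 90 [[473.5, -419.1, 90.0]]
ptr 95 [[473.8, -418.9, 95.0]]
ptr 97 [[473.9, -418.8, 97.0]]
knob 110 [[436.9, -462.4, 110.0]]
knob 115 [[437.8, -461.4, 115.0]]
knob 120 [[438.7, -460.3, 120.0]]
knob 125 [[439.7, -459.3, 125.0]]
boxedge [[472.8, -366.1, 46.0], [468.9, -472.8, 46.0], [418.8, -363.8, 46.0], [414.5, -475.2, 46.0]]
[1.00291286 1.66624799 4.0944016 ]
```

Call:
apply_moves(deltas=[[0.5,0.8,0,0],[0.5,0.8,0,0],[0,0,0.9,0],[0,0,0.9,0],[0,0,0.9,0],[0,0,0.9,0],[0,0,0.6,0],[0,0,0,0]])

```text
time: 2.2
eef_pos: [438.5, -456.4, 126.8]
tcp_rot: [[1.0, 0.016, -0.005], [0.016, -1.0, 0.006], [-0.005, -0.006, -1.0]]
ft_force: [-0.3, 1.6, 0.2]
grip_width: 0.587
gripper_force: 0.0
```

Call:
apply_moves(deltas=[[0,-0.3,0,0],[0,-0.4,0,0],[0,-0.5,0,0],[0,-0.5,0,0],[0,-0.5,0,0],[0,-0.5,0,0],[0,-0.5,0,0],[0.1,-0.3,0,0],[0,-0.2,0,0],[0,0,0,0],[0,0,0,0]])

```text
time: 3.3
eef_pos: [443.1, -353.1, 132.9]
tcp_rot: [[1.0, 0.016, 0.004], [0.016, -1.0, -0.013], [0.004, 0.013, -1.0]]
ft_force: [-4.4, -14.8, 6.8]
grip_width: 0.582
gripper_force: 7.6
```

Call:
apply_moves(deltas=[[0,0.4,0,0],[0,0,-0.5,0],[0,0,-0.9,0],[0,0,-0.9,0],[0,0,-0.9,0],[0,0,-0.9,0],[0,0,-0.9,0]])

```text
time: 4.0
eef_pos: [441.2, -357.4, 280.3]
tcp_rot: [[1.0, 0.015, -0.002], [0.015, -1.0, 0.004], [-0.002, -0.004, -1.0]]
ft_force: [0.6, -0.7, 0.8]
grip_width: 0.586
gripper_force: 0.0
```

Call:
apply_moves(deltas=[[0,-1,0,0],[0,-1,0,0],[0,-1,0,0],[0,-1,0,0],[0,-1,0,0],[0,-1,0,0],[0,-1,0,0],[0,-1,0,0],[0,-1,0,0],[0,-1,0,0],[0,-1,0,0],[0,-1,0,0]])

```text
time: 5.2
eef_pos: [434.8, 2.8, 279.4]
tcp_rot: [[1.0, 0.015, -0.003], [0.015, -1.0, 0.002], [-0.003, -0.002, -1.0]]
ft_force: [-0.5, 1.5, -0.5]
grip_width: 0.585
gripper_force: 0.0
```

```bash
python3 - <<'E'
from h import *
im,ci=grab('wrist','w2.png'); s=bot.state(); print(s['eef_pos'],s['tcp_rot'].round(3))
t,_=grab('top','t2.png')
E
```

```text
[434.29953604   6.6066003  279.42208823] [[ 1.     0.016 -0.004]
 [ 0.016 -1.     0.006]
 [-0.004 -0.006 -1.   ]]
```

View pics/w2.png

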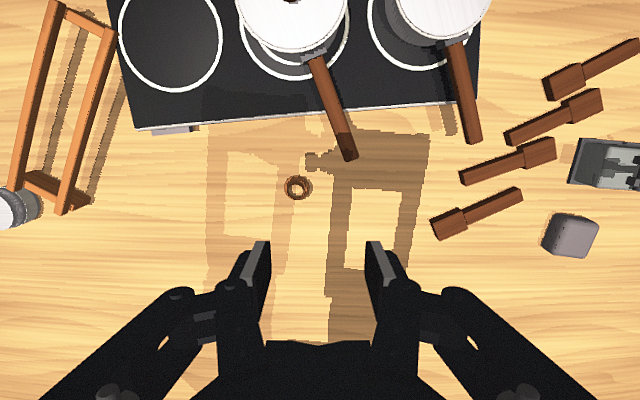

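Both handles are clear: the tall pot's from (315,55) to (350,158), the low pot's from (455,42) to (472,140). The free ring is around (170,40), and the rack is at left.

```bash
cat >> h.py <<'E'
def circ(W):
    A=np.c_[2*W[:,:2],np.ones(len(W))];s=np.linalg.lstsq(A,(W[:,:2]**2).sum(1),rcond=None)[0]
    return s[0],s[1],np.sqrt(s[2]+s[0]**2+s[1]**2)
def brown(im):  # rgb
    r,g,b=[im[:,:,i].astype(int) for i in range(3)]
    return ((r<190)&(r>2*b)&(g<100)&(r>45)).astype(np.uint8)
E
python3 - <<'E'
from h import *
im=cv2.imread('pics/w2.png')[:,:,::-1]; ci=bot.camera_info('wrist')
w=(im.min(2)>170).astype(np.uint8)
def ring(x0,x1,y0,y1,c0):
    ys,xs=np.nonzero(w[y0:y1,x0:x1]); W=onz(ci,np.c_[xs+x0,ys+y0],40)
    c=np.array(c0,float)
    for k in range(6):
        d=np.linalg.norm(W[:,:2]-c,axis=1); s=W[abs(d-58)<(12 if k<3 else 5)]; a=circ(s); c=np.array(a[:2])
    return np.round(a,1),len(s)
print('free',ring(112,230,0,97,onz(ci,[[170,40]],40)[0,:2]))
print('hot?',ring(230,352,52,84,onz(ci,[[295,25]],40)[0,:2]))
m=brown(im)
for nm,(x0,x1,y0,y1),z in(('tall',(300,362,50,165),102),('low',(440,486,40,146),87)):
    k=np.zeros_like(m);k[y0:y1,x0:x1]=m[y0:y1,x0:x1]
    n,l,st,_=cv2.connectedComponentsWithStats(k); i=1+st[1:,4].argmax(); ys,xs=np.nonzero(l==i)
    W=onz(ci,np.c_[xs,ys],z)[:,:2]; mu=W.mean(0);v=np.linalg.svd(W-mu,full_matrices=False)[2][0]; v*=-np.sign(v[0]); p=(W-mu)@v
    tip=mu+v*np.percentile(p,99.5); print(nm,'mid',mu.round(1),'dir',v.round(3),'yaw',np.degrees(np.arctan2(-v[1],-v[0])).round(1),'tip',tip.round(1),'axis',(tip-156*v).round(1),'len',np.ptp(p).round())
c=cv2.boxPoints
print('hob front corners',onz(ci,[[136,127],[476,92]],40).round(1).tolist())
print('rack', onz(ci,[[55,2],[65,13],[114,33],[9,190],[20,190],[62,212]],50).round(1).tolist())
t=cv2.imread('pics/t2.png')[:,:,::-1]; ct=bot.camera_info('top')
w=(t.min(2)>150).astype(np.uint8)
ys,xs=np.nonzero(w[170:212,245:286]); W=onz(ct,np.c_[xs+245,ys+170],40); d=np.linalg.norm(W[:,:2]-[584,172],axis=1); print('top free',np.round(circ(W[abs(d-58)<10]),1))
k=t[205:250,400:460].astype(int).sum(2); ys,xs=np.nonzero(k<90); print('dark',onz(ct,[[xs.mean()+400,ys.mean()+205]],120).round())
E
```

```text
free (array([582.7, 174.5,  57.9]), 907)
hot? (array([596.1,  35. ,  57.4]), 361)
tall mid [507.2  -7.8] dir [-0.921 -0.39 ] yaw 23.0 tip [458.6 -28.4] axis [602.3  32.5] len 103.0
low mid [ 526.7 -140.3] dir [-0.928 -0.373] yaw 21.9 tip [ 476.7 -160.4] axis [ 621.5 -102.2] len 102.0
hob front corners [[482.1, 227.4, 40.0], [529.3, -176.7, 40.0]]
rack [[619.2, 297.5, 50.0], [607.4, 287.1, 50.0], [584.8, 232.1, 50.0], [402.1, 414.6, 50.0], [402.3, 397.5, 50.0], [372.9, 343.3, 50.0]]
top free [584.7 172.2  57.9]
dark [[nan nan nan]]<stdin>:24: RuntimeWarning: Mean of empty slice.
  ret = ret.dtype.type(ret / rcount)
```

```bash
python3 - <<'E'
from h import *
t=cv2.imread('pics/t2.png')[:,:,::-1]; ct=bot.camera_info('top')
w=(t.min(2)>120).astype(np.uint8)
for nm,(x,y),z in(('tall',(303,184),125),('low',(341,179),95)):
    k=np.zeros_like(w);k[y-16:y+17,x-15:x+16]=w[y-16:y+17,x-15:x+16]; k=cv2.morphologyEx(k,cv2.MORPH_CLOSE,np.ones((7,7)));k=cv2.morphologyEx(k,cv2.MORPH_OPEN,np.ones((7,7)))
    cs=max(cv2.findContours(k,0,2)[0],key=cv2.contourArea); (c,r)=cv2.minEnclosingCircle(cs); M=cv2.moments(cs); c2=(M['m10']/M['m00'],M['m01']/M['m00']); print(nm,c,r,onz(ct,[c,c2],z).round(1).tolist())
print('dist to grasp',delta(498,-12,101))
cv2.imwrite('pics/t2c.png',cv2.resize(t[145:265,190:450,::-1],None,fx=3.07,fy=3.07,interpolation=cv2.INTER_CUBIC))
E
```

```text
tall (302.14886474609375, 186.0190887451172) 16.50800895690918 [[592.0, 31.4, 125.0], [596.1, 30.3, 125.0]]
low (341.0626220703125, 179.56533813476562) 16.621110916137695 [[615.4, -107.4, 95.0], [617.6, -109.3, 95.0]]
dist to grasp [2.12604261 0.60491491 5.93862448]
```

View pics/t2c.png

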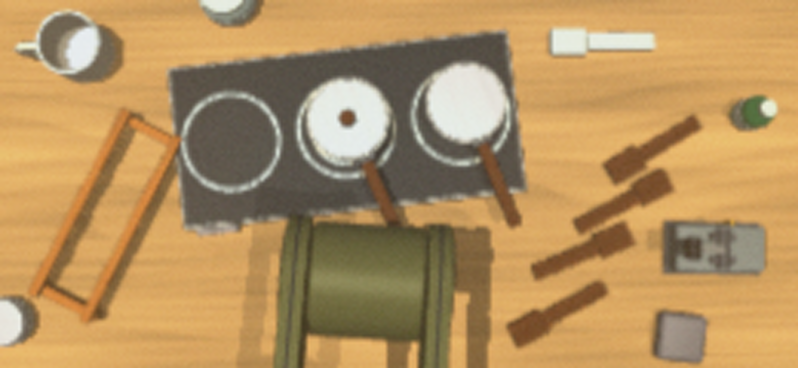

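The lever now leans left at (690,245), so it is off. The tall pot's axis is about (600,32) and has to move by (−16,+141). I'll grasp its handle now.

Call:
apply_moves(deltas=[[0.7,0.2,0,0],[0.7,0.2,0,0],[0.7,0.2,0,0],[0,0,0,-0.9],[0,0,0,-0.95],[0,0,0,-0.95],[0,0,0,-0.9],[0,0,1,0],[0,0,1,0],[0,0,1,0],[0,0,1,0]], grip=50)

```text
time: 6.4
eef_pos: [498.6, -16.5, 158.8]
tcp_rot: [[0.92, 0.391, -0.002], [0.391, -0.92, 0.001], [-0.002, -0.001, -1.0]]
ft_force: [0.0, -0.2, 0.5]
grip_width: 0.587
gripper_force: 0.0
```

```bash
python3 - <<'E'
from h import *
s=bot.state(); print(s['eef_pos'],s['tcp_rot'].round(3)); print(delta(498,-12,101))
E
```

```text
[498.61766837 -16.46822801 158.76629181] [[ 0.92   0.391 -0.002]
 [ 0.391 -0.92   0.001]
 [-0.002 -0.001 -1.   ]]
[ 0.04241306 -0.14242598  1.92567893]
```

Call:
apply_moves(deltas=[[0,-0.14,0.9,0],[0,0,0.6,0],[0,0,0.4,0],[0,0,0,0]])

```text
time: 6.8
eef_pos: [495.6, -12.5, 101.1]
tcp_rot: [[0.92, 0.391, -0.007], [0.391, -0.92, 0.001], [-0.006, -0.003, -1.0]]
ft_force: [-0.8, -0.2, 0.5]
grip_width: 0.586
gripper_force: 0.0
```

Call:
apply_moves(deltas=[[0,0,0,0],[0,0,0,0],[0,0,0,0],[0,0,0,0],[0,0,0,0],[0,0,0,0]], grip=0)

```text
time: 7.4
eef_pos: [498.8, -13.0, 104.1]
tcp_rot: [[0.92, 0.391, 0.002], [0.391, -0.92, -0.001], [0.001, 0.001, -1.0]]
ft_force: [-0.4, -3.7, 4.7]
grip_width: 0.174
gripper_force: 59.1
```

Call:
apply_moves(deltas=[[0.06,-0.2,0,0],[0.12,-0.4,0,0],[0.15,-0.5,0,0],[0.15,-0.5,0,0],[0.15,-0.5,0,0],[0.15,-0.5,0,0],[0.15,-0.5,0,0],[0.15,-0.5,0,0],[0.12,-0.45,0,0],[0.1,-0.3,0,0],[0.04,-0.2,0,0],[0,0,0,0]])

```text
time: 8.6
eef_pos: [482.5, 129.4, 103.9]
tcp_rot: [[0.92, 0.392, 0.002], [0.392, -0.92, 0.0], [0.002, 0.0, -1.0]]
ft_force: [1.0, -1.4, 4.5]
grip_width: 0.175
gripper_force: 59.1
```

```bash
python3 - <<'E'
from h import *
s=bot.state(); print(s['eef_pos'])
t,ct=grab('top','t3.png')
w=t[150:230,230:350,::-1]; cv2.imwrite('pics/t3c.png',cv2.resize(w,None,fx=6,fy=6,interpolation=cv2.INTER_CUBIC))
E
```

```text
[482.47274346 129.41114762 103.89096623]
```

View pics/t3c.png

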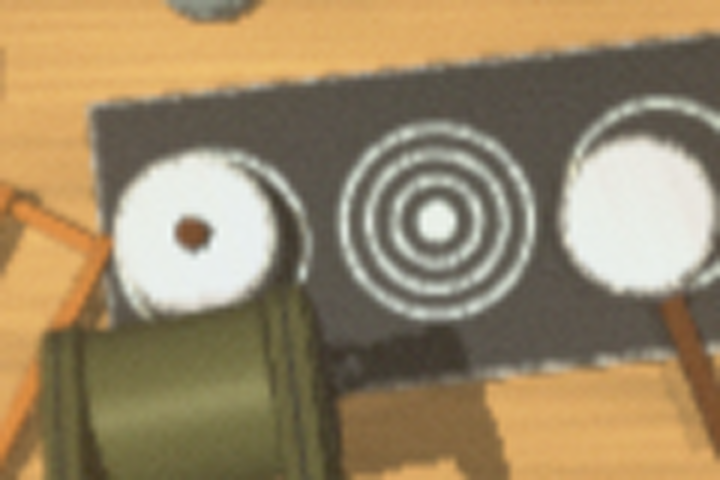

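The tall pot's knob is at crop (193,233) and the hot ring's centre at (437,221). The low pot has been knocked, and its lid is now at (638,215).

```bash
python3 - <<'E'
from h import *
ct=bot.camera_info('top'); f=lambda x,y:(230+x/6-.4,150+y/6-.4)
print('tall',onz(ct,[f(193,233)],139).round(1),onz(ct,[f(195,232)],125).round(1),'hot',onz(ct,[f(437,221)],40).round(1),'low',onz(ct,[f(638,215)],95).round(1))
E
```

```text
tall [[584.9 170.6 139. ]] [[586.7 171.3 125. ]] hot [[598.4  32.5  40. ]] low [[594.7 -88.6  95. ]]
```

Call:
apply_moves(deltas=[[0,0,0,0],[0,0,0,0],[0,0,0,0],[0,0,0,0],[0,0,-0.5,0],[0,0,-1,0],[0,0,-1,0],[0,0,-1,0],[0,0,-1,0],[0,0,-1,0]], grip=50)

```text
time: 9.65
eef_pos: [481.2, 128.7, 269.3]
tcp_rot: [[0.92, 0.391, -0.001], [0.391, -0.92, 0.0], [-0.001, -0.0, -1.0]]
ft_force: [1.6, 0.5, 0.2]
grip_width: 0.589
gripper_force: 0.0
```

Call:
apply_moves(deltas=[[-0.6,0.9,0,0],[-0.6,0.9,0,0],[-0.6,0.9,0,0],[-0.6,0.9,0,0],[-0.6,0.9,0,0],[-0.6,0.8,0,0],[0,0,0,0]])

```text
time: 10.35
eef_pos: [443.4, -62.5, 268.0]
tcp_rot: [[0.922, 0.388, -0.001], [0.388, -0.922, -0.001], [-0.002, 0.001, -1.0]]
ft_force: [0.1, 1.6, -0.7]
grip_width: 0.585
gripper_force: 0.0
```

```bash
python3 - <<'E'
from h import *
im,ci=grab('wrist','w3.png'); s=bot.state(); print(s['eef_pos'],s['tcp_rot'].round(3))
m=brown(im); 
n,l,st,_=cv2.connectedComponentsWithStats(m)
for i in range(1,n):
    if st[i,4]<700: continue
    ys,xs=np.nonzero(l==i)
    W=onz(ci,np.c_[xs,ys],87)[:,:2]; mu=W.mean(0);v=np.linalg.svd(W-mu,full_matrices=False)[2][0]; v*=-np.sign(v[0]); p=(W-mu)@v
    tip=mu+v*np.percentile(p,99.5); print(st[i],'mid',mu.round(1),'yaw',np.degrees(np.arctan2(-v[1],-v[0])).round(1),'tip',tip.round(1),'axis',(tip-156*v).round(1),'len',np.ptp(p).round())
E
```

```text
[443.89703506 -60.95022261 268.0644127 ] [[ 0.922  0.388 -0.001]
 [ 0.388 -0.922  0.   ]
 [-0.001 -0.001 -1.   ]]
[   0    0   64  102 1219] mid [450.1 259.2] yaw -19.8 tip [397.9 278. ] axis [544.7 225.1] len 128.0
[ 126    0   32  120 1991] mid [488.4 140.1] yaw 22.7 tip [437.9 119. ] axis [581.9 179.1] len 108.0
[ 381  106   27  100 1497] mid [ 498.8 -122.9] yaw 20.8 tip [ 449.  -141.8] axis [594.8 -86.3] len 102.0
[ 503  152   97   29 1622] mid [ 554.9 -279.3] yaw -60.7 tip [ 531.7 -238. ] axis [ 608. -374.] len 109.0
[ 452  183   97   25 1555] mid [ 506.2 -257.4] yaw -63.1 tip [ 480.5 -206.5] axis [ 551.  -345.7] len 107.0
[ 396  212   98   22 1473] mid [ 456.9 -215. ] yaw -68.6 tip [ 436.2 -162.2] axis [ 493.2 -307.4] len 108.0
[ 557  261   83  130 3289] mid [ 395.2 -512.8] yaw 16.4 tip [ 303.6 -539.8] axis [ 453.2 -495.7] len 219.0
```

Call:
apply_moves(deltas=[[0.2,0.9,0,0.33],[0.2,0.9,0,0],[0.15,0.8,0,0],[0,0,1,0],[0,0,1,0],[0,0,1,0],[0,0,1,0],[0,0,0,0]])

```text
time: 11.2
eef_pos: [485.9, -123.9, 144.6]
tcp_rot: [[0.933, 0.36, -0.009], [0.36, -0.933, 0.004], [-0.007, -0.006, -1.0]]
ft_force: [-0.5, 0.6, 0.6]
grip_width: 0.587
gripper_force: 0.0
```

```bash
python3 - <<'E'
from h import *
print(delta(489,-126.5,86),bot.state()['eef_pos'])
E
```

```text
[0.0788605  0.1306505  1.95357369] [ 485.88207269 -123.9058968   144.64566479]
```

Call:
apply_moves(deltas=[[0,0.1,0.9,0],[0,0,0.6,0],[0,0,0.45,0],[0,0,0,0]])

```text
time: 11.6
eef_pos: [489.7, -128.0, 89.4]
tcp_rot: [[0.933, 0.36, -0.002], [0.36, -0.933, 0.001], [-0.001, -0.002, -1.0]]
ft_force: [-1.0, -0.6, -0.1]
grip_width: 0.586
gripper_force: 0.0
```

Call:
apply_moves(deltas=[[0,0,0,0],[0,0,0,0],[0,0,0,0],[0,0,0,0],[0,0,0,0],[0,0,0,0]], grip=0)

```text
time: 12.2
eef_pos: [490.8, -129.2, 90.8]
tcp_rot: [[0.933, 0.359, 0.002], [0.359, -0.933, -0.001], [0.002, 0.002, -1.0]]
ft_force: [-1.4, -0.8, 6.0]
grip_width: 0.174
gripper_force: 60.3
```

Call:
apply_moves(deltas=[[0.08,-0.2,0,0],[0.15,-0.35,0,0],[0.18,-0.45,0,0],[0.18,-0.45,0,0],[0.18,-0.45,0,0],[0.18,-0.45,0,0],[0.18,-0.45,0,0],[0.15,-0.35,0,0],[0.12,-0.3,0,0],[0.08,-0.2,0,0],[0.05,-0.1,0,0],[0,0,0,0]])

```text
time: 13.4
eef_pos: [493.7, -8.2, 90.9]
tcp_rot: [[0.933, 0.36, 0.003], [0.36, -0.933, -0.002], [0.003, 0.003, -1.0]]
ft_force: [-0.3, -3.9, 5.8]
grip_width: 0.175
gripper_force: 60.3
```

```bash
cat >> h.py <<'E'
def lid(t,ct,xy,z):  # lid blob centre near world xy in top picture
    u,v=proj(ct,[[*xy,z]])[0].round().astype(int)
    w=(t.min(2)>150).astype(np.uint8); k=np.zeros_like(w);k[v-17:v+18,u-17:u+18]=w[v-17:v+18,u-17:u+18]
    k=cv2.morphologyEx(k,cv2.MORPH_CLOSE,np.ones((5,5)));k=cv2.morphologyEx(k,cv2.MORPH_OPEN,cv2.getStructuringElement(2,(9,9)))
    cs=max(cv2.findContours(k,0,2)[0],key=cv2.contourArea);M=cv2.moments(cs);return onz(ct,[(M['m10']/M['m00'],M['m01']/M['m00'])],z)[0].round(1),cv2.contourArea(cs)
E
python3 - <<'E'
from h import *
t,ct=grab('top','t4.png'); print(lid(t,ct,(597,33),95),lid(t,ct,(585,172),125),bot.state()['eef_pos'])
E
```

```text
(array([602.4,  30.8,  95. ]), 626.5) (array([582.7, 171.1, 125. ]), 619.5) [493.69350483  -8.23331792  90.93490773]
```

Call:
apply_moves(deltas=[[0,0,0,0],[0,0,0,0],[0,0,0,0],[0,0,0,0],[0,0,-0.5,0],[0,0,-1,0],[0,0,-1,0],[0,0,-1,0],[0,0,-1,0],[0,0,-1,0],[0,0,-0.8,0]], grip=50)

```text
time: 14.55
eef_pos: [492.3, -7.3, 280.4]
tcp_rot: [[0.933, 0.359, 0.001], [0.359, -0.933, -0.0], [0.001, 0.0, -1.0]]
ft_force: [-0.1, 0.2, -0.4]
grip_width: 0.589
gripper_force: 0.0
```

Call:
apply_moves(deltas=[[-0.49,0.87,0,0],[-0.49,0.87,0,0],[-0.49,0.87,0,0],[-0.49,0.87,0,0],[-0.49,0.87,0,0],[-0.49,0.87,0,0],[-0.49,0.87,0,0],[-0.49,0.87,0,0],[-0.49,0.87,0,0],[-0.49,0.87,0,0],[-0.49,0.87,0,0],[-0.49,0.87,0,0]])

```text
time: 15.75
eef_pos: [439.7, -364.0, 278.4]
tcp_rot: [[0.933, 0.359, -0.001], [0.359, -0.933, 0.001], [-0.0, -0.001, -1.0]]
ft_force: [-0.1, 0.4, 0.3]
grip_width: 0.584
gripper_force: 0.0
```

Call:
apply_moves(deltas=[[0,0,0,0.98],[0,0,0,0.98],[0,0,0,0.98],[0,0,0,0.98],[0,0,0,0]])

```text
time: 16.25
eef_pos: [439.9, -362.9, 278.3]
tcp_rot: [[0.999, -0.043, -0.001], [-0.043, -0.999, 0.001], [-0.001, -0.001, -1.0]]
ft_force: [-0.0, 0.3, -0.0]
grip_width: 0.585
gripper_force: 0.0
```

```bash
python3 - <<'E'
from h import *
im,ci=grab('wrist','w4.png'); s=bot.state(); print(s['eef_pos'],s['tcp_rot'].round(3)); print(delta(443,-364,130))
u=proj(ci,[[443,-364,120]])[0]; print(u)
v,x=int(u[1]),int(u[0]); d=im[v-30:v+40,x-35:x+35].max(2); ys,xs=np.nonzero(d<45); p=[(np.median(xs)+x-35,np.median(ys)+v-30)]; print(len(xs),p,onz(ci,p,120))
E
```

```text
[ 439.98483697 -362.87609478  278.39397402] [[ 0.999 -0.041 -0.001]
 [-0.041 -0.999  0.001]
 [-0.001 -0.001 -1.   ]]
[0.10530814 0.03656397 4.94637261]
[319.65665277 183.21541603]
569 [(np.float64(319.0), np.float64(181.0))] [[ 445.23760512 -363.45758359  120.        ]]
```

Call:
apply_moves(deltas=[[0.1,0,0.9,0],[0,0,0.9,0],[0,0,0.9,0],[0,0,0.9,0],[0,0,0.9,0],[0,0,0.4,0],[0,0,0,0]])

```text
time: 17.0
eef_pos: [442.2, -362.1, 130.0]
tcp_rot: [[0.999, -0.042, -0.003], [-0.042, -0.999, 0.003], [-0.003, -0.003, -1.0]]
ft_force: [-0.6, -0.3, 0.2]
grip_width: 0.587
gripper_force: 0.0
```

Call:
apply_moves(deltas=[[0,0,0,0],[0,0,0,0],[0,0,0,0],[0,0.2,0,0],[0,0.3,0,0],[0,0.4,0,0],[0,0.4,0,0],[0,0.3,0,0],[0,0.2,0,0],[0,0,0,0],[0,0,0,0]], grip=26)

```text
time: 18.1
eef_pos: [440.6, -417.5, 131.4]
tcp_rot: [[0.999, -0.043, -0.0], [-0.043, -0.999, 0.0], [-0.0, -0.0, -1.0]]
ft_force: [-0.7, 0.6, -0.4]
grip_width: 0.307
gripper_force: 0.0
```

Call:
apply_moves(deltas=[[0,0.08,0,0],[0,0,0,0],[0,0,0,0]])

```text
time: 18.4
eef_pos: [440.7, -419.5, 131.6]
tcp_rot: [[0.999, -0.043, -0.0], [-0.043, -0.999, 0.0], [-0.0, -0.0, -1.0]]
ft_force: [0.6, 0.1, -0.1]
grip_width: 0.305
gripper_force: 0.0
```

Call:
apply_moves(deltas=[[0,0,0,0],[0,0,0,0],[0,0,0,0],[0,0,-0.8,0],[0,0,-1,0],[0,0,-1,0],[0,0,-1,0],[-1,0,0,0],[0,0,0,0]], grip=50)

```text
time: 19.3
eef_pos: [408.6, -418.0, 247.2]
tcp_rot: [[0.999, -0.044, -0.001], [-0.044, -0.999, -0.001], [-0.001, 0.001, -1.0]]
ft_force: [-1.1, 0.2, -0.9]
grip_width: 0.583
gripper_force: 0.0
```

```bash
python3 - <<'E'
from h import *
im,ci=grab('wrist','w5.png'); s=bot.state(); print(s['eef_pos'])
u=proj(ci,[[443,-418,100]])[0].astype(int); print(u)
x0,y0=u[0]-50,max(u[1]-60,0)
cv2.imwrite('pics/w5c.png',cv2.resize(im[y0:y0+100,x0:x0+100,::-1],None,fx=6,fy=6,interpolation=cv2.INTER_CUBIC)); print(x0,y0)
np.save('w5.npy',ci['extrinsics'])
E
```

```text
[ 409.68200747 -417.98984499  246.42695595]
[316 152]
266 92
```

View pics/w5c.png

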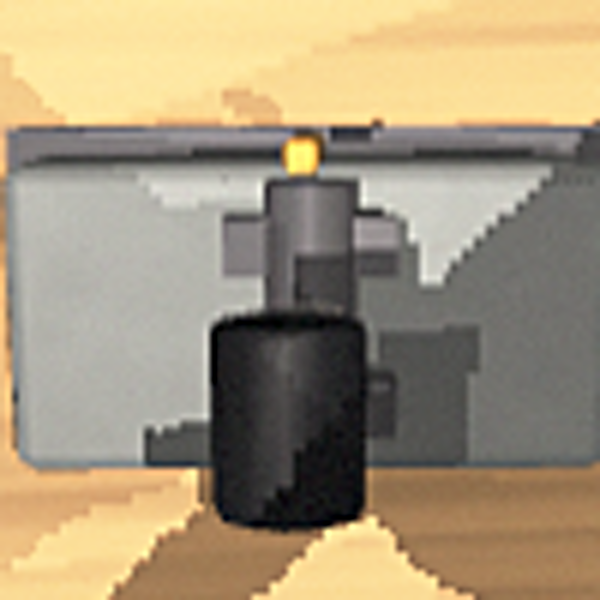

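The pointer is at (303,157), and the knob at (288,420) is close to line with it. I'll compute both angles.

```bash
python3 - <<'E'
from h import *
ci=bot.camera_info('wrist'); f=lambda x,y:(266+x/6-.4,92+y/6-.4)
k=onz(ci,[f(288,420)],140)[0];p=onz(ci,[f(303,157)],96)[0];b=onz(ci,[f(312,183)],58)[0]
e=np.array([1,-.04])  # hinge line direction
hy=lambda x:b[1]-.04*(x-b[0])
print(k.round(1),p.round(1),b.round(1)); 
for nm,q,r in(('lever',k,85),('ptr',p,42)): print(nm,.7-np.arcsin((q[1]-hy(q[0]))/r))
print('cam',ray(ci,[[0,0]])[0].round())
s=bot.state(); P=[(370.7,-227.3),(441.8,-257.7),(500.2,-309.2),(567.4,-350.3)]
print(delta(*P[3],250))
E
```

```text
[ 444.1 -415.6  140. ] [ 474.8 -418.7   96. ] [ 468.9 -419.8   58. ]
lever 0.6623835760549609
ptr 0.6688513237884862
cam [ 486. -421.  363.]
[ 5.15240741 -2.48647006 -0.11923347]
```

Lever 0.66 and pointer 0.67, so they line up. Now the paddles, starting with the farthest.

Call:
apply_moves(deltas=[[0.86,-0.41,0,0],[0.86,-0.41,0,0],[0.86,-0.41,0,0],[0.86,-0.41,0,0],[0.86,-0.41,0,0],[0.86,-0.41,0,0],[0,0,0,-1],[0,0,0,-1],[0,0,0,-1],[0,0,0,-1],[0,0,0,-1],[0,0,0,-1]])

```text
time: 20.55
eef_pos: [569.1, -350.8, 244.7]
tcp_rot: [[0.831, 0.556, -0.001], [0.556, -0.831, 0.001], [-0.0, -0.001, -1.0]]
ft_force: [0.5, 0.4, 0.4]
grip_width: 0.587
gripper_force: 0.0
```

Call:
apply_moves(deltas=[[0,0,0,-1],[0,0,0,-1],[0,0,0,-1],[0,0,0,-1],[0,0,0,-1],[0,0,0,-1],[0,0,0,-1],[0,0,0,-1],[0,0,0,-1],[0,0,0,-1],[0,0,0,-1],[0,0,0,-1]])

```text
time: 21.75
eef_pos: [569.1, -350.7, 244.7]
tcp_rot: [[-0.272, 0.962, -0.001], [0.962, 0.272, 0.001], [0.001, -0.0, -1.0]]
ft_force: [-0.2, -0.7, 0.5]
grip_width: 0.587
gripper_force: 0.0
```

Call:
apply_moves(deltas=[[0,0,0,-1],[0,0,0,-1],[0,0,0,-0.3],[0,0,1,0],[0,0,1,0],[0,0,1,0],[0,0,1,0],[0,0,0.5,0],[0,0,0,0]], grip=42)

```text
time: 22.65
eef_pos: [567.1, -349.5, 106.8]
tcp_rot: [[-0.49, 0.872, -0.006], [0.872, 0.49, 0.004], [0.007, -0.003, -1.0]]
ft_force: [0.2, 0.2, 0.2]
grip_width: 0.493
gripper_force: 0.0
```

```bash
python3 - <<'E'
from h import *
s=bot.state(); R=s['tcp_rot']; print(s['eef_pos'],np.degrees(np.arctan2(R[1,0],R[0,0])),s['q'].round(2)); print(delta(567.4,-350.3,29))
E
```

```text
[ 567.08821592 -349.48383059  106.76437951] 119.34384818698925 [-0.62  0.56  1.48  0.    1.11 -1.13]
[-0.04624052  0.0030157   2.59189538]
```

Call:
apply_moves(deltas=[[0,0,0.9,0],[0,0,0.9,0],[0,0,0.7,0],[0,0,0,0],[0,0,0,0]])

```text
time: 23.15
eef_pos: [571.5, -352.3, 38.2]
tcp_rot: [[-0.49, 0.872, 0.005], [0.872, 0.49, -0.003], [-0.005, 0.003, -1.0]]
ft_force: [-0.5, 1.0, 7.6]
grip_width: 0.494
gripper_force: 3.3
```

Call:
apply_moves(deltas=[[0,0,0,0],[0,0,0,0],[0,0,0,0],[0,0,0,0],[0,0,0,0],[0,0,0,0]], grip=0)

```text
time: 23.75
eef_pos: [570.7, -352.1, 38.1]
tcp_rot: [[-0.49, 0.872, 0.004], [0.872, 0.49, -0.002], [-0.004, 0.003, -1.0]]
ft_force: [-0.3, 1.2, 7.4]
grip_width: 0.201
gripper_force: 58.5
```

Call:
apply_moves(deltas=[[0,0,-0.5,0],[0,0,-0.8,0],[0,0,-0.9,0],[0,0,-0.9,0],[0,0,-0.9,0],[0,0,-0.9,0],[0,0,-0.9,0],[0,0,-0.9,0],[0,0,0,0]])

```text
time: 24.65
eef_pos: [570.8, -352.6, 242.8]
tcp_rot: [[-0.49, 0.872, 0.008], [0.872, 0.49, -0.006], [-0.009, 0.004, -1.0]]
ft_force: [0.5, 0.0, -0.4]
grip_width: 0.193
gripper_force: 58.7
```

```bash
python3 - <<'E'
from h import *
im,ci=grab('wrist','w6.png'); print(bot.state()['eef_pos'],bot.state()['ft_force'])
E
```

```text
[ 569.80855716 -351.91879133  240.29103968] [-0.43399668  0.26254015 -0.21550417]
```

View pics/w6.png

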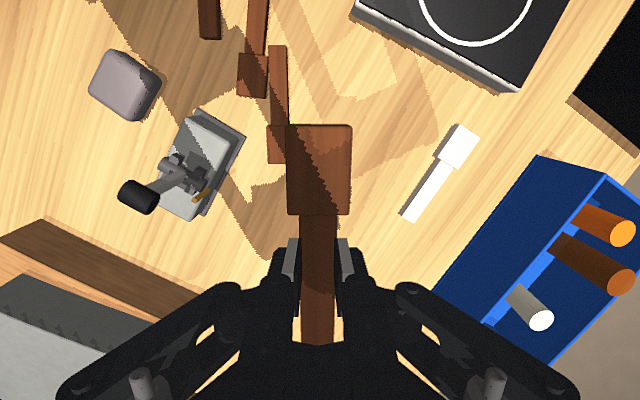

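The paddle is held: its blade spans (287..352, 125..213) and its handle ends at (318,343). I'll work out where along its length it is held and whether it is tilted.

```bash
python3 - <<'E'
from h import *
ci=bot.camera_info('wrist'); s=bot.state();R=s['tcp_rot'];p=s['eef_pos']
for z in(220,226,232,238,242):
    W=(onz(ci,[(319,125),(319,214),(318,343)],z)-p)@R; print(z,W[:,:2].round(1).tolist(),'len',np.ptp(W[:,0]).round(1),(W[0,0]-W[1,0]).round(1))
# width test: blade top edge 289..351 at y 128, handle end 301..334 at y343
c,d=ray(ci,[(289,128),(351,128),(301,340),(334,340)])
for a,b,w in((0,1,32),(2,3,20)):
    k=w/np.linalg.norm(d[a]-d[b]); print('z from width',(c+d[a]*k)[2])
# rack
r=np.array([[619.2,297.5],[584.8,232.1],[402.1,414.6],[372.9,343.3]]);
print('ctr',r.mean(0), 'raildir',(r[0]+r[1]-r[2]-r[3])/2)
E
```

```text
220 [[69.2, 0.7], [25.9, 0.7], [-56.0, 0.3]] len 125.2 43.3
226 [[69.6, 0.6], [28.2, 0.7], [-50.1, 0.2]] len 119.7 41.4
232 [[70.0, 0.6], [30.5, 0.6], [-44.2, 0.2]] len 114.2 39.5
238 [[70.4, 0.6], [32.8, 0.6], [-38.3, 0.2]] len 108.8 37.6
242 [[70.7, 0.5], [34.3, 0.6], [-34.4, 0.2]] len 105.1 36.3
z from width 201.95190112074778
z from width 216.0915317040406
ctr [494.75  321.875] raildir [ 214.5  -114.15]
```

Call:
apply_moves(deltas=[[0.5,0.25,0,0],[0.95,0.51,0,0],[0.95,0.51,0,0],[0.95,0.51,0,0],[0.95,0.51,0,0],[0.95,0.51,0,0],[0.95,0.51,0,0],[0.95,0.51,0,0],[0.95,0.51,0,0],[0.95,0.51,0,0],[0.95,0.51,0,0],[0.95,0.51,0,0]])

```text
time: 25.9
eef_pos: [558.6, 23.7, 235.0]
tcp_rot: [[-0.49, 0.872, -0.004], [0.872, 0.49, 0.001], [0.003, -0.004, -1.0]]
ft_force: [-0.3, -0.5, -0.7]
grip_width: 0.197
gripper_force: 58.7
```

Call:
apply_moves(deltas=[[0.95,0.51,0,0],[0.95,0.51,0,0],[0.95,0.51,0,0],[0.95,0.51,0,0],[0.95,0.51,0,0],[0.95,0.51,0,0],[0.95,0.51,0,0],[0.5,0.25,0,0],[0,0,0,0.9],[0,0,0,0.9],[0,0,0,0.9],[0,0,0,0.9]])

```text
time: 27.1
eef_pos: [554.1, 264.0, 235.5]
tcp_rot: [[-0.131, 0.991, -0.003], [0.991, 0.131, -0.002], [-0.001, -0.003, -1.0]]
ft_force: [-0.5, 1.3, 0.6]
grip_width: 0.198
gripper_force: 58.7
```

Call:
apply_moves(deltas=[[0,0,0,0.9],[0,0,0,0.9],[0,0,0,0.9],[0,0,0,0.9],[0,0,0,0.9],[0,0,0,0.9],[0,0,0,0.5],[0,0,0,0]])

```text
time: 27.9
eef_pos: [554.4, 263.9, 235.6]
tcp_rot: [[0.464, 0.886, -0.003], [0.886, -0.464, -0.001], [-0.002, -0.002, -1.0]]
ft_force: [-0.1, 0.3, -0.2]
grip_width: 0.199
gripper_force: 58.7
```

```bash
python3 - <<'E'
from h import *
im,ci=grab('wrist','w7.png'); s=bot.state(); R=s['tcp_rot']; print(s['eef_pos'],np.degrees(np.arctan2(R[1,0],R[0,0])),s['grip_width'],s['q'].round(2)); print(delta(559,283,120))
E
```

```text
[554.61307783 263.96339174 235.82311785] 62.40230710054213 0.20001187119656066 [ 0.38  0.38  1.45 -0.    1.32  0.86]
[ 0.63810208 -0.15843384  3.8597041 ]
```

View pics/w7.png

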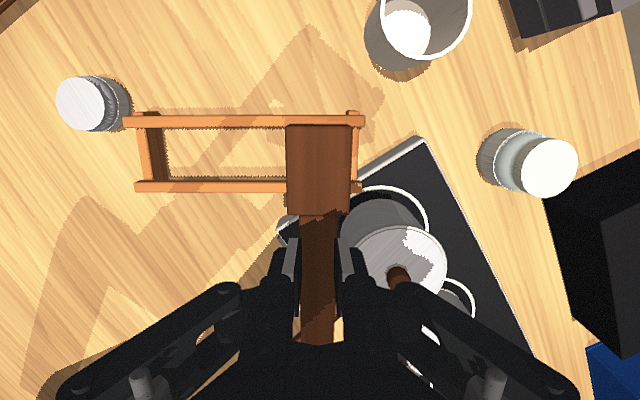

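The rack's rails are nearly square to the tool: the far rail from (124,121) to (364,120), the near one from (135,187) to about (360,187). The tall pot stands to the right.

```bash
python3 - <<'E'
from h import *
ci=bot.camera_info('wrist')
W=onz(ci,[(124,122),(364,120),(135,187),(360,187)],50)[:,:2]; print(W.round(1).tolist())
a,b,c,d=W; print('lens',np.linalg.norm(a-b),np.linalg.norm(c-d)); u=(b-a)/np.linalg.norm(b-a); print('u',u,'yaw perp',np.degrees(np.arctan2(u[0],-u[1])))
n=np.array([-u[1],u[0]]); print('sep',(c-a)@n)
m=(a+b+c+d)/4; print('centre',m); L=a/2+b/2
t,ct=grab('top','t5.png'); print(lid(t,ct,(585,172),125),lid(t,ct,(598,33),95))
E
```

```text
[[406.2, 411.8], [623.8, 298.2], [373.3, 350.6], [590.5, 236.9]]
lens 245.48012043075974 245.0872673964796
u [ 0.88645156 -0.46282139] yaw perp 62.430683184312926
sep -69.4360126780061
centre [498.43156029 324.4052755 ]
(array([610. , 141.5, 125. ]), 99.0) (array([595. ,  32.1,  95. ]), 743.0)
```

Call:
apply_moves(deltas=[[0.78,-0.09,0,0],[0,0,0.9,0],[0,0,0.9,0],[0,0,0.9,0],[0,0,0.9,0],[0,0,0.6,0],[0,0,0,0]])

```text
time: 28.7
eef_pos: [561.6, 285.3, 107.5]
tcp_rot: [[0.463, 0.886, -0.007], [0.886, -0.463, -0.003], [-0.006, -0.005, -1.0]]
ft_force: [-0.6, -0.6, -0.9]
grip_width: 0.203
gripper_force: 58.7
```

Call:
apply_moves(deltas=[[0,0,0.2,0],[0,0,0.15,0],[0,0,0.1,0],[0,0,0,0],[0,0,0,0]])

```text
time: 29.2
eef_pos: [564.5, 286.6, 97.9]
tcp_rot: [[0.464, 0.886, 0.001], [0.886, -0.464, 0.0], [0.001, 0.001, -1.0]]
ft_force: [0.4, 0.1, 0.1]
grip_width: 0.201
gripper_force: 58.7
```

Call:
apply_moves(deltas=[[0,0,0.1,0],[0,0,0.1,0],[0,0,0.05,0],[0,0,0,0],[0,0,0,0]])

```text
time: 29.7
eef_pos: [564.2, 286.4, 89.7]
tcp_rot: [[0.464, 0.886, -0.0], [0.886, -0.464, -0.0], [-0.0, -0.0, -1.0]]
ft_force: [-0.3, -0.4, -0.6]
grip_width: 0.197
gripper_force: 58.7
```

Call:
apply_moves(deltas=[[0,0,0.08,0],[0,0,0,0],[0,0,0,0]])

```text
time: 30.0
eef_pos: [564.5, 286.6, 88.1]
tcp_rot: [[0.464, 0.886, 0.001], [0.886, -0.464, 0.0], [0.001, 0.001, -1.0]]
ft_force: [-0.9, 0.1, 4.3]
grip_width: 0.201
gripper_force: 59.4
```

Call:
apply_moves(deltas=[[0,0,0,0],[0,0,0,0],[0,0,0,0],[0,0,0,0],[0,0,-0.4,0],[0,0,-0.8,0],[0,0,-1,0],[0,0,-1,0],[0,0,-1,0],[0,0,-1,0]], grip=36)

```text
time: 31.0
eef_pos: [564.1, 286.4, 245.7]
tcp_rot: [[0.464, 0.886, 0.001], [0.886, -0.464, 0.0], [0.001, 0.001, -1.0]]
ft_force: [0.4, 0.7, -0.5]
grip_width: 0.419
gripper_force: 0.0
```

```bash
python3 - <<'E'
from h import *
im,ci=grab('wrist','w8.png'); s=bot.state();print(s['eef_pos'],s['grip_width'])
m=brown(im); n,l,st,_=cv2.connectedComponentsWithStats(m)
for i in range(1,n):
    if st[i,4]<700: continue
    ys,xs=np.nonzero(l==i); W=onz(ci,np.c_[xs,ys],66)[:,:2].astype(np.float32); rc,sz,a=cv2.minAreaRect(W)
    q=np.array(rc)-[498.4,324.4]; print(st[i],np.round(rc,1),np.round(sz,1),a,'rack y',q@[.886,-.463],'x',q@[.463,.886])
E
```

```text
[566.71997414 287.56495022 251.57069407] 0.42044125538305016
[   0    0   59   50 1371] [389.2 571.2] [30.6 82.9] 89.9745101928711 rack y -210.98723643798826 x 168.09658472290042
[ 136  114  226  122 5423] [503.5 322.5] [129.1 230. ] 62.76755142211914 rack y 5.417709301757823 x 0.6516927856445622
```

Call:
apply_moves(deltas=[[-0.93,0.366,0,0],[-0.93,0.366,0,0],[-0.93,0.366,0,0],[-0.93,0.366,0,0],[-0.93,0.366,0,0],[-0.93,0.366,0,0],[-0.93,0.366,0,0],[-0.93,0.366,0,0],[-0.93,0.366,0,0],[-0.93,0.366,0,0],[0,0,0,0]])

```text
time: 32.15
eef_pos: [531.6, -14.8, 244.2]
tcp_rot: [[0.467, 0.884, 0.001], [0.884, -0.467, -0.002], [-0.001, 0.001, -1.0]]
ft_force: [0.2, 0.8, 1.1]
grip_width: 0.423
gripper_force: 0.0
```

Call:
apply_moves(deltas=[[-0.93,0.366,0,0],[-0.93,0.366,0,0],[-0.93,0.366,0,0],[-0.93,0.366,0,0],[-0.93,0.366,0,0],[-0.93,0.366,0,0],[-0.93,0.366,0,0],[-0.93,0.366,0,0],[-0.93,0.366,0,0],[-0.93,0.366,0,0],[0,0,0,-1],[0,0,0,-1]])

```text
time: 33.35
eef_pos: [499.9, -310.3, 243.8]
tcp_rot: [[0.267, 0.964, 0.001], [0.964, -0.267, 0.0], [0.0, 0.001, -1.0]]
ft_force: [-0.2, -0.3, -0.4]
grip_width: 0.423
gripper_force: 0.0
```

Call:
apply_moves(deltas=[[0,0,0,-1],[0,0,0,-1],[0,0,0,-1],[0,0,0,-1],[0,0,0,-1],[0,0,0,-1],[0,0,0,-1],[0,0,0,0]])

```text
time: 34.15
eef_pos: [500.1, -309.0, 243.9]
tcp_rot: [[-0.444, 0.896, 0.001], [0.896, 0.444, 0.0], [-0.0, 0.001, -1.0]]
ft_force: [-0.0, -0.0, 0.2]
grip_width: 0.424
gripper_force: 0.0
```

```bash
cat >> h.py <<'E'
def paddles(n='wrist',z=16,f=None,a0=600):
    im,ci=grab(n,f); m=brown(im); k,l,st,_=cv2.connectedComponentsWithStats(m); s=bot.state();R=s['tcp_rot']
    print('tcp',s['eef_pos'].round(1),'yaw',np.degrees(np.arctan2(R[1,0],R[0,0])).round(1))
    for i in range(1,k):
        if st[i,4]<a0: continue
        ys,xs=np.nonzero(l==i); W=onz(ci,np.c_[xs,ys],z)[:,:2].astype(np.float32); rc,sz,a=cv2.minAreaRect(W); b=cv2.boxPoints((rc,sz,a))
        e=b[1]-b[0] if np.linalg.norm(b[1]-b[0])>np.linalg.norm(b[2]-b[1]) else b[2]-b[1]
        print(st[i].tolist(),np.round(rc,1),np.round(sz,1),'yaw',(np.degrees(np.arctan2(e[1],e[0]))%180).round(1),'delta',delta(*rc,32).round(2))
E
python3 - <<'E'
from h import *
paddles(f='w9.png')
t,ct=grab('top','t6.png'); print(lid(t,ct,(585,172),125),lid(t,ct,(598,33),95))
E
```

```text
tcp [ 500.1 -309.2  243.8] yaw 116.2
[226, 0, 32, 113, 2404] [ 372.9 -230.2] [ 31.8 114.7] yaw 117.3 delta [ 4.24 -2.64  7.06]
[275, 45, 56, 177, 4483] [ 463.2 -286.1] [ 59.8 206.2] yaw 123.5 delta [ 1.24 -0.77  7.06]
[597, 250, 43, 40, 892] [ 960.2 -238.6] [36.8 82.9] yaw 178.8 delta [-4.67 14.79  7.07]
[577, 275, 63, 62, 1777] [1005.2 -290.3] [ 42.4 174.6] yaw 172.1 delta [-6.88 15.38  7.07]
[54, 277, 106, 57, 1852] [ 310.8 -623.4] [ 80.4 145.3] yaw 179.2 delta [ -6.6  -10.29   7.06]
(array([583. , 170.8, 125. ]), 633.0) (array([594.9,  32.2,  95. ]), 745.0)
```

View pics/w9.png

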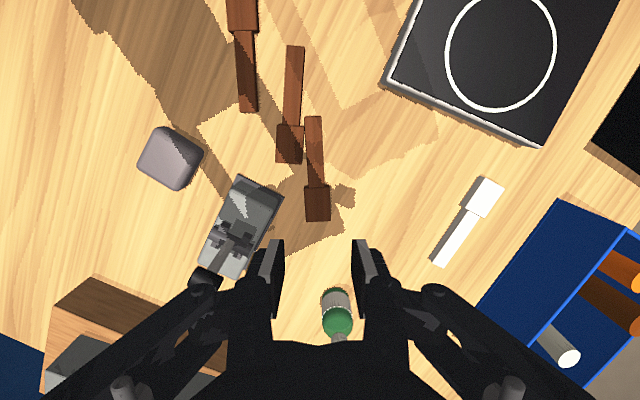

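The paddles touch in this view: A runs from (315,117) to its blade end (318,221), and B from (295,46) to (289,163), with B's blade beside A's handle. I'll grasp A a little toward its blade.

```bash
python3 - <<'E'
from h import *
ci=bot.camera_info('wrist'); W=onz(ci,[(314.5,116),(318,221),(295,46),(289,163),(300,122),(304,142)],16); s=bot.state();R=s['tcp_rot']
L=(W-s['eef_pos'])@R; print(L.round(1).tolist())
print('A ctr',((L[0]+L[1])/2).round(1),'len',np.linalg.norm(L[0]-L[1]),'B ctr',((L[2]+L[3])/2).round(1),np.linalg.norm(L[2]-L[3]))
E
```

```text
[[65.5, -3.3, 227.7], [-62.8, 0.8, 227.8], [138.8, -24.0, 227.7], [11.4, -33.7, 227.7], [58.8, -19.9, 227.7], [36.1, -15.6, 227.7]]
A ctr [  1.3  -1.3 227.8] len 128.36521955334987 B ctr [ 75.1 -28.9 227.7] 127.81817839283289
```

Call:
apply_moves(deltas=[[-0.22,-0.04,0.9,0],[0,0,1,0],[0,0,1,0],[0,0,1,0],[0,0,1,0],[0,0,0.9,0],[0,0,0.6,0],[0,0,0.4,0],[0,0,0.28,0],[0,0,0,0],[0,0,0,0]], grip=36)

```text
time: 35.35
eef_pos: [502.0, -316.5, 31.6]
tcp_rot: [[-0.443, 0.896, 0.001], [0.896, 0.443, -0.001], [-0.001, 0.001, -1.0]]
ft_force: [-0.4, -1.2, 1.1]
grip_width: 0.421
gripper_force: 0.0
```

Call:
apply_moves(deltas=[[0,0,0,0],[0,0,0,0],[0,0,0,0],[0,0,0,0],[0,0,0,0]], grip=0)

```text
time: 35.85
eef_pos: [502.4, -316.8, 32.4]
tcp_rot: [[-0.444, 0.896, 0.002], [0.896, 0.444, -0.002], [-0.002, 0.001, -1.0]]
ft_force: [-0.1, 0.2, 6.2]
grip_width: 0.211
gripper_force: 58.7
```

Call:
apply_moves(deltas=[[0,0,-0.4,0],[0,0,-0.8,0],[0,0,-1,0],[0,0,-1,0],[0,0,-1,0],[0,0,-1,0],[0,0,-1,0],[0,0,-0.8,0],[0.46,0.24,0,0],[0.92,0.48,0,0],[0.92,0.48,0,0],[0.92,0.48,0,0]])

```text
time: 37.05
eef_pos: [502.5, -205.1, 240.2]
tcp_rot: [[-0.443, 0.896, -0.002], [0.896, 0.443, 0.001], [0.002, -0.001, -1.0]]
ft_force: [0.0, 0.2, -0.4]
grip_width: 0.209
gripper_force: 58.0
```

Call:
apply_moves(deltas=[[0.92,0.48,0,0],[0.92,0.48,0,0],[0.92,0.48,0,0],[0.92,0.48,0,0],[0.92,0.48,0,0],[0.92,0.48,0,0],[0.92,0.48,0,0],[0.92,0.48,0,0],[0.92,0.48,0,0],[0.92,0.48,0,0],[0.92,0.48,0,0],[0.92,0.48,0,0]])

```text
time: 38.25
eef_pos: [509.9, 167.8, 240.1]
tcp_rot: [[-0.444, 0.896, -0.002], [0.896, 0.444, -0.0], [0.001, -0.002, -1.0]]
ft_force: [0.3, -0.2, -1.1]
grip_width: 0.213
gripper_force: 58.0
```

Call:
apply_moves(deltas=[[0.92,0.48,0,0],[0.92,0.48,0,0],[0.92,0.48,0,0],[0.92,0.48,0,0],[0.46,0.24,0,0],[0,0,0,1],[0,0,0,1],[0,0,0,1],[0,0,0,1],[0,0,0,1],[0,0,0,1],[0,0,0,1]])

```text
time: 39.45
eef_pos: [513.6, 305.4, 240.3]
tcp_rot: [[0.274, 0.962, -0.002], [0.962, -0.274, -0.001], [-0.002, -0.001, -1.0]]
ft_force: [0.8, -0.0, -1.2]
grip_width: 0.21
gripper_force: 58.1
```

Call:
apply_moves(deltas=[[0,0,0,1],[0,0,0,1],[0,0,0,0],[0,0,0,0]])

```text
time: 39.85
eef_pos: [514.0, 305.8, 240.6]
tcp_rot: [[0.462, 0.887, -0.001], [0.887, -0.462, -0.001], [-0.001, -0.001, -1.0]]
ft_force: [-0.3, -0.8, -0.1]
grip_width: 0.211
gripper_force: 58.0
```

```bash
python3 - <<'E'
from h import *
paddles(f='w10.png',z=228); print(delta(516.8,305.7,84), bot.state()['grip_width'])
E
```

```text
tcp [514.2 305.9 240.7] yaw 62.5
[0, 0, 82, 49, 2032] [462.  463.2] [43.9 12.8] yaw 0.1 delta [ 3.85 -3.96  6.96]
[188, 108, 228, 237, 14058] [510.9 332.6] [130.2  97.3] yaw 44.5 delta [ 0.75 -0.51  6.96]
[0.03849309 0.08214981 5.22355912] 0.20957256690342851
```

View pics/w10.png

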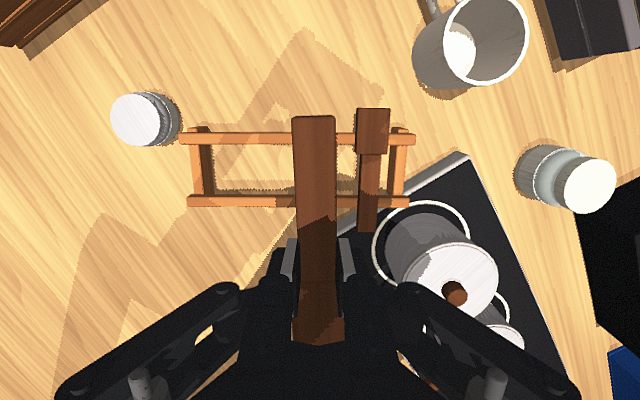

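Paddle 1 lies flat over both rails, and paddle A is held level over the next slot. Lowering it now.

Call:
apply_moves(deltas=[[0.04,0.08,0.5,0],[0,0,0.9,0],[0,0,0.9,0],[0,0,0.9,0],[0,0,0.9,0],[0,0,0.6,0],[0,0,0.3,0],[0,0,0.15,0],[0,0,0,0],[0,0,0,0]])

```text
time: 40.9
eef_pos: [518.1, 306.6, 87.4]
tcp_rot: [[0.464, 0.886, 0.002], [0.886, -0.464, 0.001], [0.001, 0.001, -1.0]]
ft_force: [0.5, -0.3, -0.8]
grip_width: 0.213
gripper_force: 58.0
```

Call:
apply_moves(deltas=[[0,0,0.1,0],[0,0,0,0],[0,0,0,0]])

```text
time: 41.2
eef_pos: [517.5, 306.3, 83.9]
tcp_rot: [[0.464, 0.886, 0.001], [0.886, -0.464, 0.0], [0.001, 0.0, -1.0]]
ft_force: [-0.2, -0.2, -0.9]
grip_width: 0.207
gripper_force: 58.0
```

Call:
apply_moves(deltas=[[0,0,0.06,0],[0,0,0,0],[0,0,0,0]])

```text
time: 41.5
eef_pos: [517.7, 306.4, 82.4]
tcp_rot: [[0.464, 0.886, 0.001], [0.886, -0.464, 0.0], [0.001, 0.001, -1.0]]
ft_force: [-1.1, -0.8, 5.1]
grip_width: 0.213
gripper_force: 58.6
```

Call:
apply_moves(deltas=[[0,0,0,0],[0,0,0,0],[0,0,0,0],[0,0,0,0],[0,0,-0.4,0],[0,0,-0.8,0],[0,0,-1,0],[0,0,-1,0],[0,0,-1,0],[0,0,-1,0],[0,0,0,0]], grip=36)

```text
time: 42.6
eef_pos: [520.0, 307.6, 243.7]
tcp_rot: [[0.464, 0.886, 0.01], [0.886, -0.464, 0.005], [0.009, 0.006, -1.0]]
ft_force: [1.1, -0.4, 0.5]
grip_width: 0.42
gripper_force: 0.0
```

Call:
apply_moves(deltas=[[-0.89,0.322,0,0],[-0.89,0.322,0,0],[-0.89,0.322,0,0],[-0.89,0.322,0,0],[-0.89,0.322,0,0],[-0.89,0.322,0,0],[-0.89,0.322,0,0],[-0.89,0.322,0,0],[-0.89,0.322,0,0],[-0.89,0.322,0,0],[-0.89,0.322,0,0],[-0.89,0.322,0,0]])

```text
time: 43.8
eef_pos: [470.6, -32.4, 237.7]
tcp_rot: [[0.464, 0.886, -0.0], [0.886, -0.464, 0.0], [-0.0, -0.0, -1.0]]
ft_force: [-0.1, -0.4, 0.1]
grip_width: 0.421
gripper_force: 0.0
```

Call:
apply_moves(deltas=[[-0.89,0.322,0,0],[-0.89,0.322,0,0],[-0.89,0.322,0,0],[-0.89,0.322,0,0],[-0.89,0.322,0,0],[-0.89,0.322,0,0],[-0.89,0.322,0,0],[-0.89,0.322,0,0],[0,0,0,-1],[0,0,0,-1],[0,0,0,-1],[0,0,0,-1]])

```text
time: 45.0
eef_pos: [440.1, -256.3, 237.5]
tcp_rot: [[0.06, 0.998, -0.001], [0.998, -0.06, 0.0], [0.0, -0.001, -1.0]]
ft_force: [0.0, 0.0, -0.2]
grip_width: 0.416
gripper_force: 0.0
```

Call:
apply_moves(deltas=[[0,0,0,-1],[0,0,0,-1],[0,0,0,-1],[0,0,0,-1],[0,0,0,-0.2],[0,0,0,0],[0,0,0,0]])

```text
time: 45.7
eef_pos: [440.5, -256.3, 237.7]
tcp_rot: [[-0.366, 0.931, -0.0], [0.931, 0.366, 0.0], [0.0, -0.0, -1.0]]
ft_force: [0.5, -0.2, -0.1]
grip_width: 0.423
gripper_force: 0.0
```

```bash
python3 - <<'E'
from h import *
paddles(f='w11.png')
t,ct=grab('top','t7.png'); print(lid(t,ct,(585,172),125),lid(t,ct,(598,33),95))
E
```

```text
tcp [ 440.5 -256.3  237.7] yaw 111.5
[247, 62, 39, 118, 2519] [ 369.5 -222.9] [ 33.2 128.2] yaw 117.5 delta [ 1.9  -1.79  6.86]
[305, 116, 27, 107, 2139] [ 440.8 -254.1] [ 31.6 127.7] yaw 110.7 delta [0.07 0.04 6.86]
[608, 305, 32, 43, 752] [ 987.5 -301.4] [ 37.8 106.2] yaw 166.7 delta [-8.07 16.42  6.85]
(array([582.9, 170.9, 125. ]), 632.5) (array([594.9,  32.2,  95. ]), 743.5)
```

Call:
apply_moves(deltas=[[0.07,0.04,0.9,0],[0,0,1,0],[0,0,1,0],[0,0,1,0],[0,0,1,0],[0,0,0.9,0],[0,0,0.5,0],[0,0,0.4,0],[0,0,0.2,0],[0,0,0,0],[0,0,0,0]], grip=36)

```text
time: 46.9
eef_pos: [441.4, -254.4, 31.2]
tcp_rot: [[-0.367, 0.93, 0.001], [0.93, 0.367, -0.001], [-0.001, 0.001, -1.0]]
ft_force: [-1.0, 0.4, -0.7]
grip_width: 0.419
gripper_force: 0.0
```

Call:
apply_moves(deltas=[[0,0,0,0],[0,0,0,0],[0,0,0,0],[0,0,0,0],[0,0,0,0]], grip=0)

```text
time: 47.4
eef_pos: [441.5, -254.4, 31.8]
tcp_rot: [[-0.367, 0.93, 0.002], [0.93, 0.367, -0.001], [-0.002, 0.001, -1.0]]
ft_force: [-0.8, 0.7, 6.0]
grip_width: 0.21
gripper_force: 59.3
```

Call:
apply_moves(deltas=[[0,0,-0.4,0],[0,0,-0.8,0],[0,0,-1,0],[0,0,-1,0],[0,0,-1,0],[0,0,-1,0],[0,0,-1,0],[0,0,-0.8,0],[0.447,0.208,0,0],[0.894,0.415,0,0],[0.894,0.415,0,0],[0.894,0.415,0,0]])

```text
time: 48.6
eef_pos: [445.8, -148.7, 240.1]
tcp_rot: [[-0.366, 0.93, -0.001], [0.93, 0.366, 0.001], [0.002, -0.001, -1.0]]
ft_force: [0.8, -0.0, 0.9]
grip_width: 0.217
gripper_force: 58.7
```

Call:
apply_moves(deltas=[[0.894,0.415,0,0],[0.894,0.415,0,0],[0.894,0.415,0,0],[0.894,0.415,0,0],[0.894,0.415,0,0],[0.894,0.415,0,0],[0.894,0.415,0,0],[0.894,0.415,0,0],[0.894,0.415,0,0],[0.894,0.415,0,0],[0.894,0.415,0,0],[0.894,0.415,0,0]])

```text
time: 49.8
eef_pos: [466.1, 204.9, 239.9]
tcp_rot: [[-0.367, 0.93, -0.002], [0.93, 0.367, -0.0], [0.0, -0.002, -1.0]]
ft_force: [-0.4, -0.4, 0.3]
grip_width: 0.207
gripper_force: 58.7
```

Call:
apply_moves(deltas=[[0.894,0.415,0,0],[0.894,0.415,0,0],[0.894,0.415,0,0],[0.894,0.415,0,0],[0.447,0.208,0,0],[0,0,0,1],[0,0,0,1],[0,0,0,1],[0,0,0,1],[0,0,0,1],[0,0,0,1],[0,0,0,1]])

```text
time: 51.0
eef_pos: [474.6, 335.6, 240.1]
tcp_rot: [[0.354, 0.935, -0.002], [0.935, -0.354, -0.001], [-0.002, -0.001, -1.0]]
ft_force: [-0.1, -1.0, 0.5]
grip_width: 0.21
gripper_force: 58.7
```

Call:
apply_moves(deltas=[[0,0,0,1],[0,0,0,0.17],[0,0,0,0],[0,0,0,0]])

```text
time: 51.4
eef_pos: [475.3, 336.1, 240.5]
tcp_rot: [[0.46, 0.888, -0.0], [0.888, -0.46, -0.0], [-0.001, -0.0, -1.0]]
ft_force: [0.5, 0.3, -0.2]
grip_width: 0.214
gripper_force: 58.7
```

```bash
python3 - <<'E'
from h import *
paddles(f='w12.png',z=228); print(delta(476.2,336,84), bot.state()['grip_width'])
im,ci=grab('wrist'); m=brown(im)[:,285:352]; print([(y,np.nonzero(m[y])[0][[0,-1]]+285) for y in (130,200,260,300,330) if m[y].any()], np.nonzero(m[:,33])[0][[0,-1]])
E
```

```text
tcp [475.4 336.2 240.6] yaw 62.6
[0, 0, 132, 54, 4157] [431.4 483.6] [20.8 62.1] yaw 148.7 delta [ 3.69 -3.57  6.95]
[227, 117, 176, 228, 12436] [481.  345.2] [119.8  79.6] yaw 68.3 delta [0.36 0.03 6.95]
[401, 118, 57, 122, 3470] [539.9 352.4] [57.5 24.3] yaw 66.4 delta [1.47 1.66 6.95]
[0.00888061 0.02638065 5.21989061] 0.21034094950497131
[(200, array([298, 350])), (260, array([300, 334])), (300, array([299, 336])), (330, array([292, 343]))] [134 344]
```

Call:
apply_moves(deltas=[[0,0.02,0.5,0],[0,0,0.9,0],[0,0,0.9,0],[0,0,0.9,0],[0,0,0.9,0],[0,0,0.6,0],[0,0,0.3,0],[0,0,0.2,0],[0,0,0.05,0],[0,0,0,0],[0,0,0,0]])

```text
time: 52.6
eef_pos: [476.8, 336.5, 84.2]
tcp_rot: [[0.461, 0.887, 0.002], [0.887, -0.461, 0.001], [0.002, 0.001, -1.0]]
ft_force: [-0.6, 0.4, -0.2]
grip_width: 0.213
gripper_force: 58.7
```

Call:
apply_moves(deltas=[[0,0,0.08,0],[0,0,0,0],[0,0,0,0]])

```text
time: 52.9
eef_pos: [476.9, 336.6, 81.8]
tcp_rot: [[0.461, 0.887, 0.002], [0.887, -0.461, 0.001], [0.002, 0.001, -1.0]]
ft_force: [-1.0, -0.2, 5.9]
grip_width: 0.21
gripper_force: 59.3
```

Call:
apply_moves(deltas=[[0,0,0,0],[0,0,0,0],[0,0,0,0],[0,0,0,0],[0,0,-0.4,0],[0,0,-0.8,0],[0,0,-1,0],[0,0,-1,0],[0,0,-1,0],[0,0,-1,0],[0,0,0,0]], grip=36)

```text
time: 54.0
eef_pos: [478.6, 337.6, 242.6]
tcp_rot: [[0.461, 0.887, 0.009], [0.887, -0.461, 0.005], [0.009, 0.005, -1.0]]
ft_force: [-0.2, 0.5, -0.2]
grip_width: 0.421
gripper_force: 0.0
```

Call:
apply_moves(deltas=[[-0.878,0.34,0,0],[-0.878,0.34,0,0],[-0.878,0.34,0,0],[-0.878,0.34,0,0],[-0.878,0.34,0,0],[-0.878,0.34,0,0],[-0.878,0.34,0,0],[-0.878,0.34,0,0],[-0.878,0.34,0,0],[-0.878,0.34,0,0],[-0.878,0.34,0,0],[-0.878,0.34,0,0]])

```text
time: 55.2
eef_pos: [438.1, -1.9, 236.8]
tcp_rot: [[0.461, 0.887, -0.0], [0.887, -0.461, 0.0], [-0.0, -0.0, -1.0]]
ft_force: [-0.1, -0.1, -0.4]
grip_width: 0.422
gripper_force: 0.0
```

Call:
apply_moves(deltas=[[-0.859,0.154,0,0],[-0.859,0.154,0,0],[-0.859,0.154,0,0],[-0.859,0.154,0,0],[-0.859,0.154,0,0],[-0.859,0.154,0,0],[-0.859,0.154,0,0],[-0.859,0.154,0,0],[-0.859,0.154,0,0],[0,0,0,-1],[0,0,0,-1],[0,0,0,-1]])

```text
time: 56.4
eef_pos: [368.2, -225.9, 236.6]
tcp_rot: [[0.161, 0.987, -0.001], [0.987, -0.161, 0.001], [0.0, -0.001, -1.0]]
ft_force: [0.2, -0.0, 0.6]
grip_width: 0.42
gripper_force: 0.0
```

Call:
apply_moves(deltas=[[0,0,0,-1],[0,0,0,-1],[0,0,0,-1],[0,0,0,-1],[0,0,0,-1],[0,0,0,-1],[0,0,0,-0.1],[0,0,0,0],[0,0,0,0]])

```text
time: 57.3
eef_pos: [368.6, -225.7, 236.8]
tcp_rot: [[-0.454, 0.891, -0.0], [0.891, 0.454, 0.0], [0.0, -0.0, -1.0]]
ft_force: [-0.4, -0.5, 0.2]
grip_width: 0.422
gripper_force: 0.0
```

```bash
python3 - <<'E'
from h import *
paddles(f='w13.png')
t,ct=grab('top','t8.png'); print(lid(t,ct,(585,172),125),lid(t,ct,(598,33),95))
E
```

```text
tcp [ 368.7 -225.7  236.8] yaw 117.0
[507, 19, 114, 40, 2166] [540.9  32.5] [136.6  20.9] yaw 20.6 delta [5.05 9.03 6.83]
[304, 115, 29, 108, 2249] [ 367.4 -223.2] [ 31.5 128.4] yaw 116.3 delta [0.09 0.   6.83]
[608, 364, 32, 36, 701] [1020.9 -310.8] [ 38.9 119.5] yaw 166.0 delta [-12.41  18.08   6.82]
(array([582.8, 171. , 125. ]), 620.0) (array([595. ,  32.1,  95. ]), 740.5)
```

Call:
apply_moves(deltas=[[0.07,0,0.9,0],[0,0,1,0],[0,0,1,0],[0,0,1,0],[0,0,1,0],[0,0,0.9,0],[0,0,0.5,0],[0,0,0.4,0],[0,0,0.16,0],[0,0,0,0],[0,0,0,0]], grip=36)

```text
time: 58.5
eef_pos: [368.2, -224.2, 31.4]
tcp_rot: [[-0.456, 0.89, 0.001], [0.89, 0.456, -0.0], [-0.001, 0.0, -1.0]]
ft_force: [0.1, -0.6, 0.5]
grip_width: 0.42
gripper_force: 0.0
```

Call:
apply_moves(deltas=[[0,0,0,0],[0,0,0,0],[0,0,0,0],[0,0,0,0],[0,0,0,0]], grip=0)

```text
time: 59.0
eef_pos: [368.3, -224.3, 31.9]
tcp_rot: [[-0.456, 0.89, 0.002], [0.89, 0.456, -0.001], [-0.002, 0.001, -1.0]]
ft_force: [-0.6, 0.5, 6.4]
grip_width: 0.214
gripper_force: 59.2
```

Call:
apply_moves(deltas=[[0,0,-0.4,0],[0,0,-0.8,0],[0,0,-1,0],[0,0,-1,0],[0,0,-1,0],[0,0,-1,0],[0,0,-1,0],[0,0,-0.8,0],[0.695,0.692,0,0],[0.695,0.692,0,0],[0.695,0.692,0,0],[0.695,0.692,0,0]])

```text
time: 60.2
eef_pos: [403.5, -110.7, 241.4]
tcp_rot: [[-0.455, 0.89, 0.001], [0.89, 0.455, -0.0], [-0.001, 0.001, -1.0]]
ft_force: [0.7, -0.1, -0.3]
grip_width: 0.207
gripper_force: 58.8
```

Call:
apply_moves(deltas=[[0.695,0.692,0,0],[0.695,0.692,0,0],[0.695,0.692,0,0],[0.695,0.692,0,0],[0.9,0.435,0,0],[0.9,0.435,0,0],[0.9,0.435,0,0],[0.9,0.435,0,0],[0.9,0.435,0,0],[0.9,0.435,0,0],[0.9,0.435,0,0],[0.9,0.435,0,0]])

```text
time: 61.4
eef_pos: [433.5, 241.2, 241.2]
tcp_rot: [[-0.456, 0.89, 0.0], [0.89, 0.456, 0.0], [-0.0, 0.0, -1.0]]
ft_force: [-0.0, 0.1, -0.8]
grip_width: 0.213
gripper_force: 58.8
```

Call:
apply_moves(deltas=[[0.9,0.435,0,0],[0.9,0.435,0,0],[0.9,0.435,0,0],[0.87,0.435,0,0],[0,0,0,1],[0,0,0,1],[0,0,0,1],[0,0,0,1],[0,0,0,1],[0,0,0,1],[0,0,0,1],[0,0,0,1]])

```text
time: 62.6
eef_pos: [431.3, 359.0, 241.1]
tcp_rot: [[0.36, 0.933, -0.0], [0.933, -0.36, -0.0], [-0.0, -0.0, -1.0]]
ft_force: [-1.0, -0.1, -0.4]
grip_width: 0.21
gripper_force: 58.8
```

Call:
apply_moves(deltas=[[0,0,0,1],[0,0,0,0.08],[0,0,0,0],[0,0,0,0]])

```text
time: 63.0
eef_pos: [431.6, 359.1, 241.1]
tcp_rot: [[0.458, 0.889, 0.0], [0.889, -0.458, 0.0], [0.0, 0.0, -1.0]]
ft_force: [0.6, -0.3, -0.2]
grip_width: 0.21
gripper_force: 58.8
```

```bash
python3 - <<'E'
from h import *
paddles(f='w14.png',z=225); print(delta(431.9,359.1,84), bot.state()['grip_width'])
E
```

```text
tcp [431.6 359.2 241.1] yaw 62.7
[0, 0, 174, 51, 5271] [393.6 504.6] [20.  80.7] yaw 149.2 delta [ 3.73 -3.35  6.97]
[273, 118, 230, 227, 19648] [464.4 353.4] [124.5 106.3] yaw 63.8 delta [0.33 1.06 6.97]
[2.08314893e-03 9.13542480e-03 5.23505456e+00] 0.21098791425107755
```

View pics/w14.png

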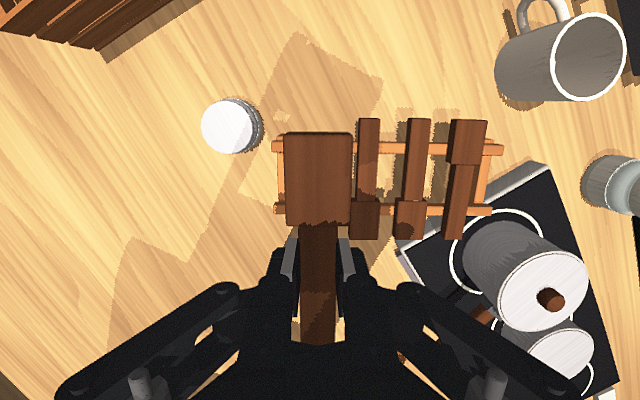

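Three paddles lie side by side on the rack, and the fourth is level over the last slot. Lowering it.

Call:
apply_moves(deltas=[[0,0,0.5,0],[0,0,0.9,0],[0,0,0.9,0],[0,0,0.9,0],[0,0,0.9,0],[0,0,0.6,0],[0,0,0.3,0],[0,0,0.2,0],[0,0,0.05,0],[0,0,0,0],[0,0,0,0]])

```text
time: 64.15
eef_pos: [432.3, 359.7, 84.5]
tcp_rot: [[0.459, 0.888, 0.002], [0.888, -0.46, 0.001], [0.002, 0.001, -1.0]]
ft_force: [0.3, 0.4, -0.5]
grip_width: 0.213
gripper_force: 58.8
```

Call:
apply_moves(deltas=[[0,0,0.08,0],[0,0,0,0],[0,0,0,0]])

```text
time: 64.45
eef_pos: [432.4, 359.7, 82.0]
tcp_rot: [[0.46, 0.888, 0.002], [0.888, -0.46, 0.001], [0.002, 0.001, -1.0]]
ft_force: [0.3, -0.8, 5.0]
grip_width: 0.213
gripper_force: 59.3
```

Release, lift, and take a final check from the clear pose.

Call:
apply_moves(deltas=[[0,0,0,0],[0,0,0,0],[0,0,0,0],[0,0,0,0],[0,0,-0.4,0],[0,0,-0.8,0],[0,0,-1,0],[0,0,-1,0],[0,0,-1,0],[0,0,-1,0],[0,0,-1,0],[0,0,0,0]], grip=36)

```text
time: 65.65
eef_pos: [433.9, 360.8, 272.9]
tcp_rot: [[0.46, 0.888, 0.008], [0.888, -0.46, 0.006], [0.009, 0.005, -1.0]]
ft_force: [-0.2, -0.1, -0.4]
grip_width: 0.423
gripper_force: 0.0
```

Call:
apply_moves(deltas=[[-0.8,0,0,0],[-0.8,0.3,0,0],[-0.8,0.3,0,0],[0,0,0,0],[0,0,0,0],[0,0,0,0]])

```text
time: 66.25
eef_pos: [414.9, 287.7, 267.2]
tcp_rot: [[0.46, 0.888, 0.0], [0.888, -0.46, 0.001], [0.001, -0.0, -1.0]]
ft_force: [0.6, -0.2, 0.5]
grip_width: 0.427
gripper_force: 0.0
```

```bash
python3 - <<'E'
from h import *
im,ci=grab('wrist','w15.png')
t,ct=grab('top','t9.png'); print(lid(t,ct,(585,172),125),lid(t,ct,(598,33),95), bot.state()['eef_pos'])
a=cv2.resize(t[145:265,190:450,::-1],(800,369),interpolation=cv2.INTER_CUBIC); b=cv2.resize(im[80:300,200:600,::-1],(400,220))
o=np.zeros((600,800,3),np.uint8); o[:369]=a; o[375:595,:400]=b; s,_=grab('scene'); o[375:595,400:800]=cv2.resize(s[120:230,230:430,::-1],(400,220),interpolation=cv2.INTER_CUBIC)
cv2.imwrite('pics/final.png',o)
E
```

```text
(array([582.8, 171. , 125. ]), 624.5) (array([595. ,  32.2,  95. ]), 741.5) [414.85952876 287.80668129 267.04864035]
```

View pics/final.png

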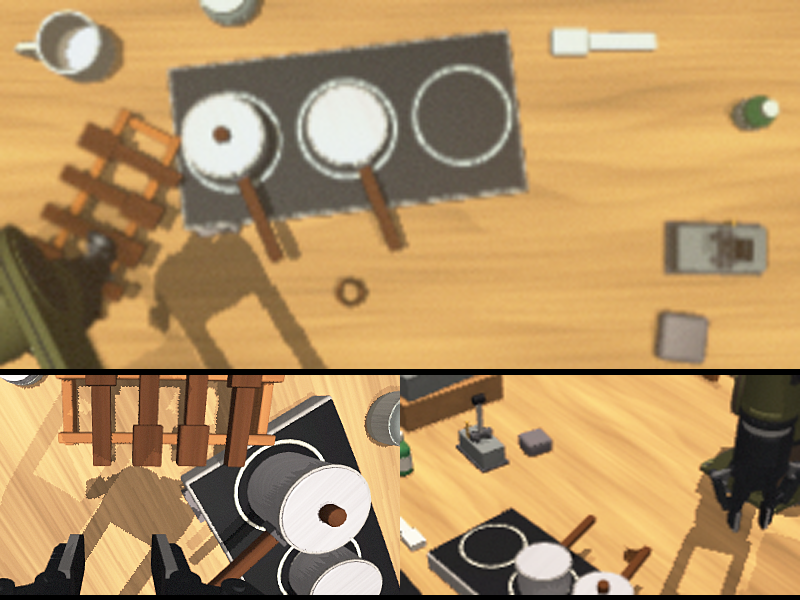

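All four paddles lie flat across the rails. The tall pot (582.8,171.0) and the low pot (595.0,32.2) are each within about 5 mm of their ring centres, and the lever is upright. Handing in.

```bash
python3 -c "
from bench import bot
print(bot.sign_off())"
```

```text
the job is handed in; nothing more can be done
None
```

I handed the job in at about 66 s: the lever went to off, both pots were slid to within about 5 mm of their ring centres, the lever was set in line with the pointer (about 0.66 against 0.67 rad), and all four paddles lie flat across the rack; the hand-in gave no verdict.

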